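# Load the chilling drawer with filled jars

### The job

Only lidded jars belong in the chilling drawer: take the empty open jar out of it and stand it in a free pocket of the cream tray, and move every jar with a metal lid from the tray to stand upright on the drawer's floor. Then push the drawer fully home until it seats in its detent, and after that throw the start lever on top of the unit all the way to the rear. Leave the other empty jar in the tray, and do not disturb the utensils and vessels lying about.

Things in the scene. Friction and masses are not known exactly. Their poses are not given: they have to be found in the camera images.
- unit: low steel chilling unit fixed to the table, 260 mm deep (x), 300 mm wide (y), top at 90 mm; a grey block on its rear left rises to 140 mm. Origin: middle of the lower edge of its front face; x points into the unit, y to its left seen from the front, z up. Its drawer slides out along -x.
- drawer (a joint): how far the drawer is open, m: 0 fully home (held there by a sprung detent that it climbs over in the last 14 mm), 0.195 fully out; it needs about 2 to 5 N
- drawer_floor (a point): centre of the drawer's inner floor, 14 mm above the table; axes as unit. Inside 180 mm (x) by 262 mm (y); side and rear walls rise 15 mm above the floor; the front panel (12 mm thick, inner face at x = -90 mm) rises 62 mm above it. The unit's roof clears the floor by 64 mm and covers whatever lies behind the unit's front face.
- drawer_front (a point): middle of the outer face of the pull lip on the drawer's front, 64 mm above the table; the lip is a bar 200 mm wide (y), 14 mm tall, standing 13 mm out (-x) from the panel. The face to push on.
- lever (a joint): start lever on top of the unit's right front, rad: 0 off (leaning towards the front, -x of the unit), 1.0 fully on (leaning to the rear, +x); stays where left
- lever_tip (a point): the tip of the black start lever, 55 mm long, pivoting about the unit's y axis
- tray: cream plastic pocket tray fixed to the table, 164 mm (x) by 290 mm (y), 24 mm high. Origin: centre of its underside. Six square pockets, 66 mm wide, 16 mm deep (floor 8 mm above the table), centred at x = -37.5 or +37.5 mm and y = -92, 0 or +92 mm in its frame.
- spare: empty open glass jar, no lid, standing in one of the tray's pockets; 60 mm in diameter and 50 mm tall, rigid; origin at the centre of the underside, z axis up through the mouth
- stray: empty open glass jar, no lid, left standing in the drawer; 60 mm in diameter and 50 mm tall, rigid; origin at the centre of the underside, z axis up through the mouth
- jar0: filled jar with brown contents and a flat metal lid, 3 to 5 of them present, each in a tray pocket at the start; 60 mm in diameter and 50 mm tall, rigid; origin at the centre of the underside, z axis up through the mouth
- jar1: filled jar with brown contents and a flat metal lid, 3 to 5 of them present, each in a tray pocket at the start; 60 mm in diameter and 50 mm tall, rigid; origin at the centre of the underside, z axis up through the mouth
- jar2: filled jar with brown contents and a flat metal lid, 3 to 5 of them present, each in a tray pocket at the start; 60 mm in diameter and 50 mm tall, rigid; origin at the centre of the underside, z axis up through the mouth
- jar3: filled jar with brown contents and a flat metal lid, 3 to 5 of them present, each in a tray pocket at the start; 60 mm in diameter and 50 mm tall, rigid; origin at the centre of the underside, z axis up through the mouth
- jar4: filled jar with brown contents and a flat metal lid, 3 to 5 of them present, each in a tray pocket at the start; 60 mm in diameter and 50 mm tall, rigid; origin at the centre of the underside, z axis up through the mouth
- spatula: bystander, not part of the job: a white spatula, 260 mm long, lying flat
- squeeze: bystander, not part of the job: a brown squeeze bottle, 150 mm tall
- cup: bystander, not part of the job: a steel cup, 60 mm across and 60 mm tall
- tongs: bystander, not part of the job: steel tongs, 220 mm long, lying flat

How it is judged:
By the outcome, as a careful person would: the job done as asked, in the order asked, and still so for the second after the job is handed in, with the robot touching nothing.
Of jar0, jar1, jar2, jar3, jar4 only 3 to 5 are there at a start; the rules pass over those that are not, and their reading is None.
At some moment in a run one of jar0, jar1, jar2, jar3, jar4, stray may be knocked a few centimetres aside while the robot is not near it.
Once in a run the grip may slacken for a moment while it holds something.
It also fails if it takes over 210 s, if anything falls off the work surface, if the arm or the gripper's body presses on something with over 40 N, if the wrist force passes 120 N, or if a joint passes its speed limit or range.

### The arm

A 6-joint arm with a two-finger parallel gripper is mounted at the origin on the work surface. World frame = base frame: x ahead of the robot, y to its left, z up, the work surface at z = 0. Lengths are in mm, angles in rad, forces in N, time in s.
With the tool pointing down it reaches from about 375 to 925 mm from the base axis. Payload 5.7 kg.
Tool frame: the origin (TCP) lies at the very end of the fingers, on their centre line; the grasp point (between the pads) lies 19 mm behind it; z points along the fingers, y is the direction in which the jaws open and shut (so a half turn about z gives the same grasp; the last joint's range is limited). The gripper opens to 88 mm and grips with 3 to 60 N. Pads are 20 mm wide; open, the fingers measure 115 mm over their backs; the gripper's body (75 mm by 178 mm) begins 61 mm behind the grasp point.
Start: joints at [-1.368, 0.359, 1.51, -0, 1.272, -0.115], TCP at [187.471, -569.927, 222.623] pointing down, gripper open.
Joint ranges: [-2.97, 2.97], [-1.01, 2.36], [0.21, 2.38], [-0.96, 4.11], [0.2, 2.71], [-2.98, 2.98]. Speed limits (rad/s): [2.39, 2.39, 3.14, 3.14, 3.14, 3.14].

### API

Orientations are given as a rotation vector (axis times angle).
In Python, from station import robot gives the robot as it stands. The module is installed in compiled form; this text tells all that it offers.
- The arm moves only by the shell command python3 -m handwheel 'ROWS' [FORCE]. ROWS is JSON, a list of rows, each a list of 7 numbers: the shift along the tool's x, y, z in m, then the turn, a rotation vector about the tool's x, y, z in rad, then the finger opening in m, from 0 to 0.0878. In form: [[x, y, z, rx, ry, rz, jaw], ...]. A call has 1 to 20 rows; each row shifts and turns the commanded pose from where the row before left it, along the tool's axes as they then stand; what a row does not reach is not made up. A row lasts 1/10 s, in which the tool goes at most 50 mm and 8.59 degrees, less where a joint would pass 70% of its speed; a pose out of reach is approached as far as the arm can. A call with a gripper value outside its range is refused whole. The fingers move at their own pace and stop on an object; FORCE is the grip in N (left out, the last holds). Time passes only in rows, so rows that do not move let the fingers close. It gives the time, the measured TCP pose, the force and the opening at its end, in the units of the state.
- robot.observe(): the state, without advancing time (a new reading comes with each control period).
- robot.grab_frame(name): name is "side" or "top"; returns a dict with "color" (420x560x3 uint8, red, green, blue), "K" (3x3 intrinsics, pixels), "extrinsics" (4x4, takes a point from camera to world coordinates). Camera axes: x right, y up, looking along -z (the intrinsics and any distortion apply to the point x, -y, -z); pixel columns grow to the right and rows downward; lengths in mm; the calibration is good to about 2 mm. A picture is of the moment at which its call begins. There is no depth.
- robot.close_job(): hands the job in, once; it reports no verdict.
The state is a dict: "time_s": time; "joint_positions": joint angles; "qd": joint speeds; "tau": joint torques, N m; "tool_pos": TCP position; "orientation": TCP orientation; "wrist_force": force on the tool from outside, world axes, zero at the start; "ft_torque": the same for the moment, N m; "grip_width": finger opening in mm.
Only numpy, scipy, OpenCV 4.12 (cv2) and the standard library are available. Lean on these libraries where they do the work, as an engineer would, in place of code of your own. Each camera call takes 0.05 s, during which the arm holds its last target.

## Working session

There is one attempt and no reset: what is moved stays moved. The work goes in short steps, Python scripts to look and compute and a shell command to move; the robot and the scene stay as the last step left them, time stands still between calls to the robot, and variables do not carry over. Pictures are saved under pics/ and viewed, and the job is handed in when it is done.

```bash
mkdir -p pics; python3 - <<'E'
from station import robot
import cv2
s=robot.observe()
for k,v in s.items(): print(k,v)
for n in ("side","top"):
    f=robot.grab_frame(n); cv2.imwrite(f"pics/{n}0.png",f["color"][:,:,::-1]); print(n,f["K"],f["extrinsics"],[k for k in f])
E
```

```text
time_s 0.0
joint_positions [-1.36808837e+00  3.59486809e-01  1.51142559e+00 -2.48676763e-05
  1.27250883e+00 -1.15089147e-01]
qd [ 0.00014041 -0.00048079  0.00180549 -0.00091135  0.00098834  0.00040358]
tau [-1.42782883e-03 -5.15382349e+01 -2.70728838e+01  6.71364251e-02
  3.50822113e-02 -1.32971431e-04]
tool_pos [ 187.33439916 -569.27440047  221.82304331]
orientation [-3.10021078e+00 -4.96818973e-01  1.62990481e-04]
wrist_force [ 0.03412836  0.15309259 -0.13772611]
ft_torque [ 0.0014668  -0.02362064 -0.05335522]
grip_width 87.89035185046768
side [[476.48061183   0.         274.88599086]
 [  0.         476.48061183 205.69961898]
 [  0.           0.           1.        ]] [[-8.22185643e-01  3.98468479e-01 -4.06489408e-01 -7.39643063e+01]
 [-5.69212495e-01 -5.72017636e-01  5.90586962e-01  9.11419906e+02]
 [ 2.81117830e-03  7.16950971e-01  6.97117926e-01  1.17879099e+03]
 [ 0.00000000e+00  0.00000000e+00  0.00000000e+00  1.00000000e+00]] ['color', 'K', 'extrinsics']
top [[415.42813264   0.         277.55693462]
 [  0.         415.42813264 205.82641959]
 [  0.           0.           1.        ]] [[ 5.84959035e-03  9.95690787e-01 -9.25507410e-02  4.48415046e+02]
 [-9.99908520e-01  4.69529680e-03 -1.26848414e-02  4.81839168e-01]
 [-1.21956265e-02  9.26164757e-02  9.95627167e-01  1.27329219e+03]
 [ 0.00000000e+00  0.00000000e+00  0.00000000e+00  1.00000000e+00]] ['color', 'K', 'extrinsics']
```

View pics/top0.png

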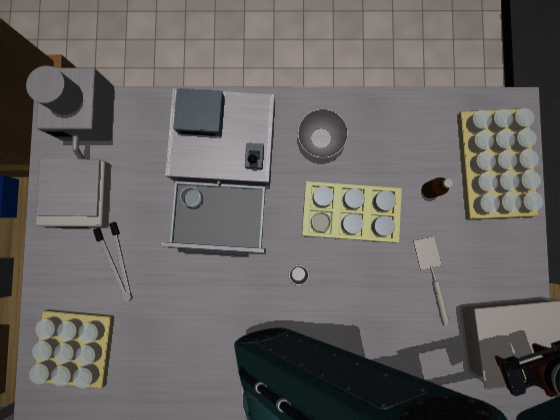

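View pics/side0.png

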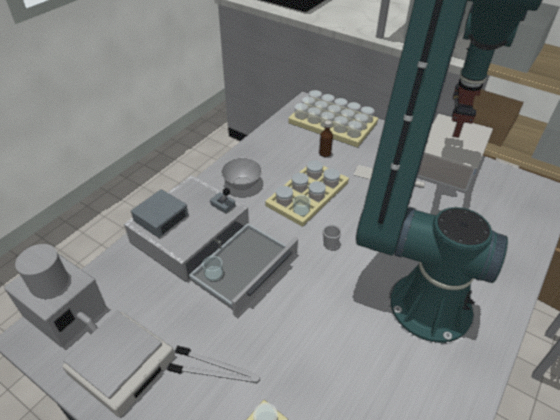

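```bash
cat > h.py <<'E'
import numpy as np, cv2
from station import robot
def grab(n,save=None,crop=None,sc=1):
    f=robot.grab_frame(n)
    if save:
        im=f["color"][:,:,::-1]
        if crop: x0,y0,x1,y1=crop; im=im[y0:y1,x0:x1]
        im=cv2.resize(im,None,fx=sc,fy=sc,interpolation=cv2.INTER_CUBIC) if sc!=1 else im
        cv2.imwrite("pics/"+save,im)
    return f
def ray(f,uv,z):
    K=f["K"];E=f["extrinsics"]
    d=np.array([(uv[0]-K[0,2])/K[0,0],-(uv[1]-K[1,2])/K[1,1],-1.])
    d=E[:3,:3]@d;o=E[:3,3]
    return o+d*(z-o[2])/d[2]
def proj(f,p):
    K=f["K"];E=f["extrinsics"]
    c=E[:3,:3].T@(np.asarray(p,float)-E[:3,3]); 
    return np.array([K[0,0]*c[0]/-c[2]+K[0,2],-K[1,1]*c[1]/-c[2]+K[1,2]])
def tri(f1,uv1,f2,uv2):
    A=[];b=[]
    for f,uv in((f1,uv1),(f2,uv2)):
        o=f["extrinsics"][:3,3];d=ray(f,uv,0)-o;d/=np.linalg.norm(d)
        P=np.eye(3)-np.outer(d,d);A.append(P);b.append(P@o)
    return np.linalg.lstsq(np.vstack(A),np.hstack(b),rcond=None)[0]
E
python3 - <<'E'
from h import *
f=grab("top","t1.png",(150,75,420,265),2.9)
g=grab("side","s1.png",(120,140,380,320),3)
E
```

```text
(no output)
```

View pics/t1.png

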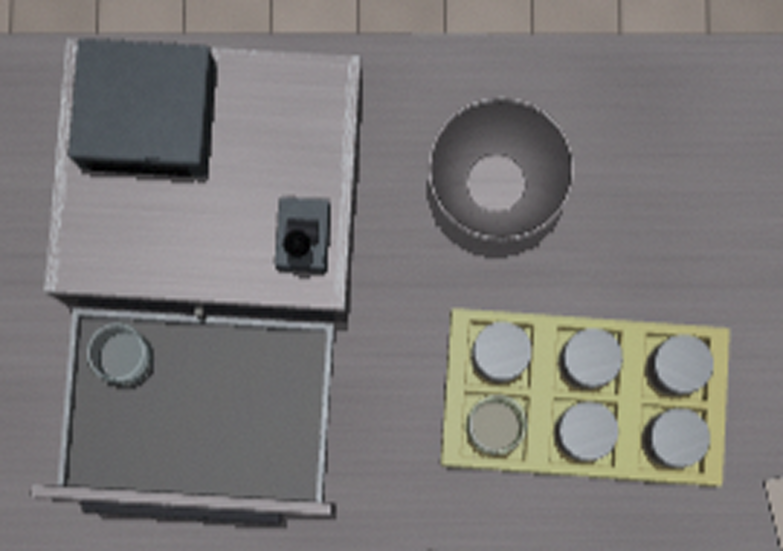

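View pics/s1.png

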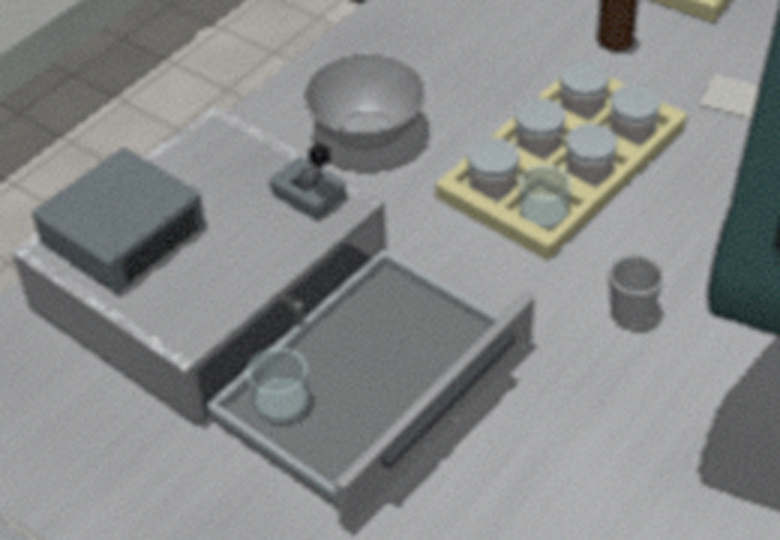

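```bash
python3 - <<'E'
from h import *
np.set_printoptions(precision=1,suppress=True)
f=grab("top");g=grab("side")
C=lambda u,v:(u/2.9+150,v/2.9+75)
print("unit top",[ray(f,C(*p),90)[:2] for p in((47,290),(346,312),(358,57),(75,38))])
print("panel top",[ray(f,C(*p),76)[:2] for p in((33,487),(334,503),(334,514),(32,497))])
print("tray",[ray(f,C(*p),24)[:2] for p in((452,308),(730,327),(722,487),(443,467))])
print("drawer wall tops in",[ray(f,C(*p),29)[:2] for p in((80,315),(331,330),(323,498),(65,486))])
S=lambda u,v:(u/3+120,v/3+140)
print("lever tip",tri(f,C(297,243),g,S(319,155)))
print("panel corner R",tri(f,C(334,506),g,S(533,300)))
im=f["color"]; hsv=cv2.cvtColor(im,cv2.COLOR_RGB2HSV)
# tray cream mask
m=cv2.inRange(hsv,(18,60,90),(40,255,255)); m[:, :290]=0;m[:,420:]=0;m[:170]=0;m[255:]=0
print("mask yellow rect",cv2.minAreaRect(cv2.findNonZero(m)))
# lids: bright low sat
big=cv2.resize(im,None,fx=4,fy=4,interpolation=cv2.INTER_CUBIC)
gr=cv2.cvtColor(big,cv2.COLOR_RGB2GRAY)
roi=gr[170*4:255*4,295*4:410*4]
hs=cv2.HoughCircles(cv2.GaussianBlur(roi,(5,5),1),cv2.HOUGH_GRADIENT,1,50,param1=120,param2=18,minRadius=34,maxRadius=50)
for c in hs[0]:
    u,v=c[0]/4+295-.375,c[1]/4+170-.375; print(np.array([u,v]),c[2]/4,ray(f,(u,v),58)[:2])
E
```

```text
unit top [array([646.4, 337.9]), array([625.4,  39.7]), array([886. ,  29.5]), array([905.5, 317.4])]
panel top [array([450.8, 349.8]), array([436.8,  50.5]), array([425.9,  50.5]), array([440.9, 350.5])]
tray [array([640. , -69.1]), array([ 621.1, -358.5]), array([ 455. , -346.7]), array([474. , -59.7])]
drawer wall tops in [array([630.3, 319.9]), array([615.6,  57.2]), array([441.4,  63.9]), array([452.1, 330.4])]
lever tip [680.7  84.2 161. ]
panel corner R [432.7  50.6  60.5]
mask yellow rect ((351.70306396484375, 211.65736389160156), (96.96723175048828, 54.50399398803711), 4.085616588592529)
[384.2 225.2] 9.85 [ 506.  -295.5]
[385.5 199.8] 9.85 [ 580.8 -300.5]
[321. 223.] 10.675 [ 511.6 -111.3]
[321.8 195.8] 11.775 [ 591.8 -113.8]
[353.8 198. ] 9.275 [ 585.5 -207.7]
[351.  223.5] 11.225 [ 510.6 -198.8]
```

```bash
python3 - <<'E'
from h import *
from scipy.optimize import least_squares
np.set_printoptions(precision=1,suppress=True)
f=grab("top");g=grab("side")
C=lambda u,v:(u/2.9+150-.33,v/2.9+75-.33)
S=lambda u,v:(u/3+120-.33,v/3+140-.33)
def fit(obs,x0):
    def r(p):
        c,s=np.cos(p[2]),np.sin(p[2]);o=[]
        for cam,uv,l in obs:
            w=[p[0]+c*l[0]-s*l[1],p[1]+s*l[0]+c*l[1],l[2]]
            o+=list(proj(cam,w)-uv)
        return o
    q=least_squares(r,x0,loss="soft_l1");print(q.x,np.round(q.x[2],3)); print(np.reshape(q.fun if 0 else r(q.x),(-1,2)));return q.x
print("tray");fit([(f,C(452,308),(82,145,24)),(f,C(730,327),(82,-145,24)),(f,C(722,487),(-82,-145,24)),(f,C(443,467),(-82,145,24)),
 (g,S(437,185),(82,145,24)),(g,S(548,242),(-82,145,24)),(g,S(686,115),(-82,-145,24)),(g,S(585,60),(82,-145,24))],[547,-208,-.06])
print("unit");fit([(f,C(47,290),(0,150,90)),(f,C(346,312),(0,-150,90)),(f,C(358,57),(260,-150,90)),
 (g,S(190,367),(0,150,90)),(g,S(384,206),(0,-150,90)),(g,S(18,255),(260,150,90)),(g,S(212,112),(260,-150,90))],[636,189,-.06])
print("drawer panel->floorcentre");fit([(f,C(33,485),(-90,150,76)),(f,C(334,503),(-90,-150,76)),(f,C(334,517),(-102,-150,76)),(f,C(32,497),(-102,150,76)),
 (g,S(340,490),(-102,150,76)),(g,S(533,300),(-102,-150,76)),(f,C(76,315),(90,135,29)),(f,C(334,328),(90,-135,29)),(g,S(211,405),(90,135,29)),(g,S(386,255),(90,-135,29))],[536,189,-.06])
# lids
for cam,nm,box in((f,'top',(295,175,410,250)),(g,'side',(265,155,355,220))):
    im=cam["color"];x0,y0,x1,y1=box
    hsv=cv2.cvtColor(im,cv2.COLOR_RGB2HSV)[y0:y1,x0:x1]
    h2=cv2.resize(hsv,None,fx=4,fy=4,interpolation=cv2.INTER_LINEAR)
    m=cv2.inRange(h2,(0,0,140),(179,45,255))
    m=cv2.morphologyEx(m,cv2.MORPH_OPEN,np.ones((9,9)))
    n,lab,st,ce=cv2.connectedComponentsWithStats(m)
    for i in range(1,n):
        if st[i,4]>400:
            u=(ce[i]+.5)/4-.5+[x0,y0]; print(nm,u,st[i,2:]/4,ray(cam,u,58)[:2])
E
```

```text
tray
[ 549.2 -207.5   -0.1] -0.069
[[ 0.1 -0. ]
 [ 0.1  0.4]
 [ 0.2 -0.5]
 [-0.5 -0.8]
 [ 0.1 -0.6]
 [ 0.7  1.5]
 [ 1.1 -0.2]
 [-1.4  0.6]]
unit
[635.5 191.5  -0. ] -0.047
[[-0.9  1.6]
 [-0.3 -0.7]
 [ 0.3 -0.4]
 [-0.1  1.8]
 [ 1.1 -1.7]
 [-1.5 -0.4]
 [ 1.2 -1.9]]
drawer panel->floorcentre
[536.  197.3  -0.1] -0.057
[[-0.5 -0.3]
 [-0.4  0. ]
 [-0.7 -0.6]
 [-0.5 -0.3]
 [ 1.9 -0.7]
 [ 1.6 -1.5]
 [-0.6 -0.7]
 [-0.8  0.1]
 [ 1.1  0.2]
 [ 0.7 -0.9]]
top [323.  195.1] [  19.2   19.5 1211.2] [ 593.6 -117.5]
top [354.3 197.4] [  19.8   19.8 1202. ] [ 587.2 -209.3]
top [385.6 199.7] [  19.8   19.5 1179. ] [ 580.8 -300.9]
top [352.9 223. ] [  19.8   19.5 1226.8] [ 512.1 -204.4]
top [319.7 221.7] [ 15.8  15.  761.5] [ 515.2 -107.5]
top [384.5 225.4] [  19.8   18.8 1192.8] [ 505.5 -296.2]
side [312.8 180.2] [   90.    65. 13478.] [ 543. -223.]
side [316.9 186.2] [ 17.2  11.8 637.5] [ 514.  -203.8]
side [304.1 197.7] [ 13.2   8.  264.2] [ 519.8 -127.9]
side [300.6 209.2] [ 15.8  12.  556.8] [499.4 -73.5]
side [272.8 214.8] [ 23.   13.5 693.2] [560.7   1.6]
```

```bash
cat >> h.py <<'E'
from scipy.spatial.transform import Rotation as Ro
def delta(p):
    s=robot.observe();R=Ro.from_rotvec(s["orientation"])
    M=R.as_matrix()
    print("t %.1f tcp %s yaw %.3f F %s grip %.1f"%(s["time_s"],np.round(s["tool_pos"],1),np.arctan2(M[1,0],M[0,0]),np.round(s["wrist_force"],1),s["grip_width"]), "tilt",np.round(M[:2,2],3))
    d=M.T@(np.array(p)-s["tool_pos"]); print("tool delta mm",np.round(d,1))
E
python3 -m handwheel '[[0,0,0,0,0,0.126,0.08],[0,0,0,0,0,0.126,0.08],[0,0,0,0,0,0.126,0.08],[0,0,0,0,0,0,0.08]]' 25
python3 -c "
from h import *
delta([511.9,-204.7,110])"
python3 - <<'E'
from h import *
f=grab("top","t2.png",(160,170,280,260),6)
g=grab("side","s2.png",(170,210,310,320),5)
E
```

```text
time_s: 0.8
tool_pos: [187.5, -569.9, 222.6]
orientation: [-3.14, 0.096, 0.0]
wrist_force: [-0.1, 0.3, 0.5]
grip_width: 79.9
t 0.8 tcp [ 187.5 -569.9  222.6] yaw -0.061 F [-0.1  0.3  0.5] grip 79.9 tilt [-0.  0.]
tool delta mm [ 301.5 -384.4  112.7]
```

View pics/t2.png

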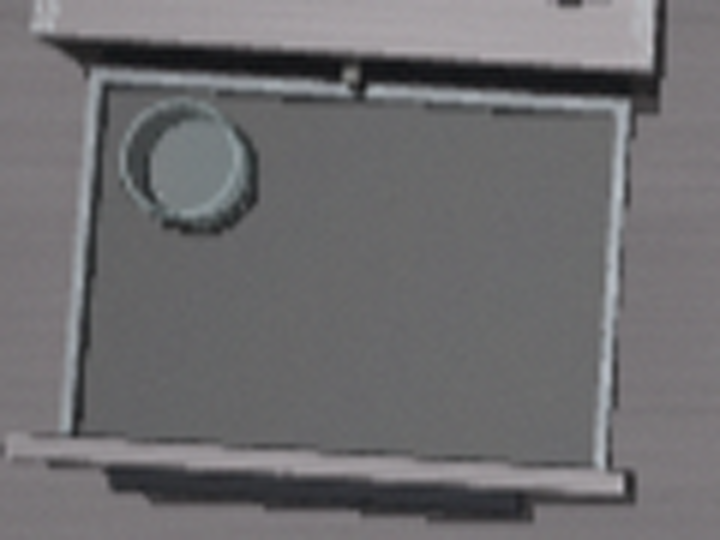

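View pics/s2.png

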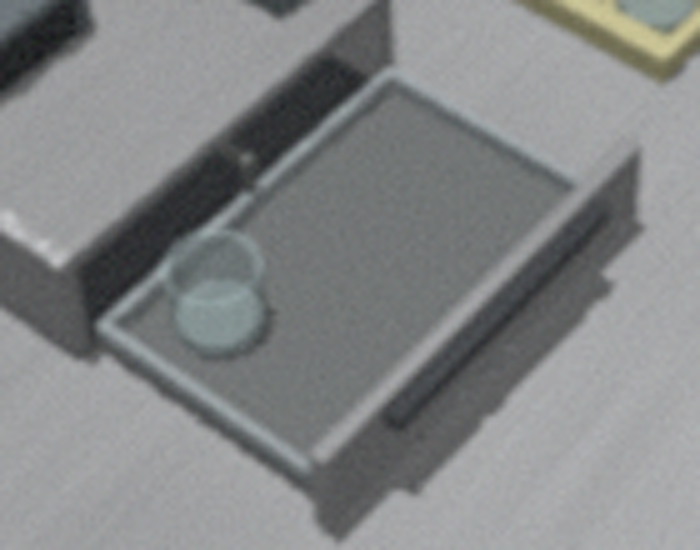

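```bash
python3 - <<'E'
from h import *
np.set_printoptions(precision=1,suppress=True)
f=grab("top");g=grab("side")
C=lambda u,v:(u/6+160-.42,v/6+170-.42)
S=lambda u,v:(u/5+170-.4,v/5+210-.4)
print(ray(f,C(183,160),64),ray(f,C(195,166),14),ray(g,S(215,270),64),ray(g,S(220,318),14))
for p in((104,86),(613,112),(597,465),(77,434)): print(ray(f,C(*p),29))
for p in((118,326),(392,80),(572,190)): print(ray(g,S(*p),29))
E
python3 -m handwheel '[[0.035,-0.035,0,0,0,0,0.08],[0.035,-0.035,0,0,0,0,0.08],[0.035,-0.035,0,0,0,0,0.08],[0.03,-0.04,0,0,0,0,0.08],[0.03,-0.04,0,0,0,0,0.08],[0.03,-0.04,0,0,0,0,0.08],[0.03,-0.04,0,0,0,0,0.08],[0.03,-0.04,0.02,0,0,0,0.08],[0.03,-0.04,0.03,0,0,0,0.08],[0.0165,-0.0395,0.03,0,0,0,0.08],[0,0,0.0327,0,0,0,0.08],[0,0,0,0,0,0,0.08]]'
python3 -c "
from h import *
delta([511.9,-204.7,32])
grab('top','t3.png',(290,150,420,260),6)"
```

```text
[587.9 273.   64. ] [590.6 278.1  14. ] [587.5 276.8  64. ] [590.5 275.4  14. ]
[629.4 321.9  29. ]
[617.2  64.4  29. ]
[440.3  70.7  29. ]
[454.1 330.5  29. ]
[628.4 323.2  29. ]
[615.8  66.2  29. ]
[464.1  77.7  29. ]
time_s: 2.2
tool_pos: [501.4, -211.2, 113.4]
orientation: [-3.137, 0.088, 0.011]
wrist_force: [-0.2, 1.2, 1.0]
grip_width: 80.1
t 2.2 tcp [ 501.4 -211.2  113.4] yaw -0.056 F [-0.2  1.2  1. ] grip 80.1 tilt [-0.007  0.004]
tool delta mm [10.7 -6.8 81.4]
```

View pics/t3.png

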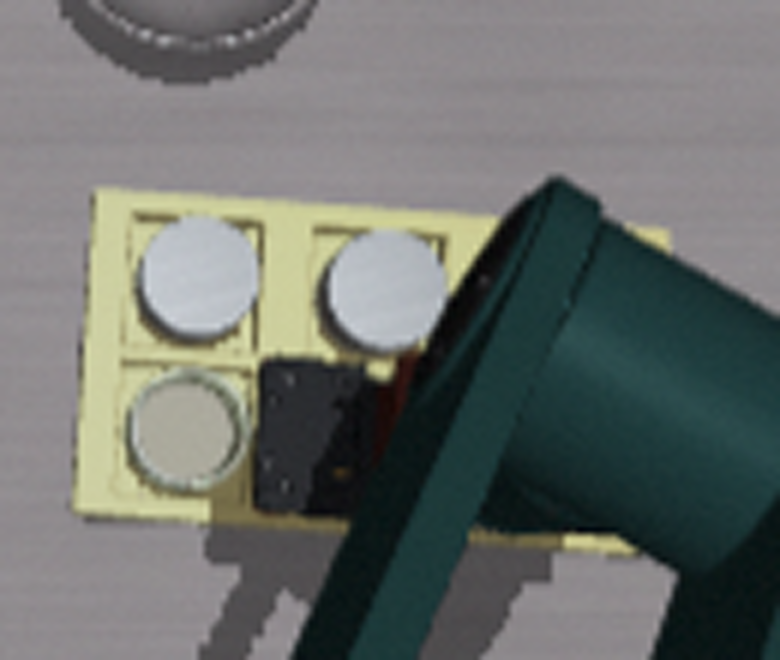

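```bash
python3 -m handwheel '[[0,0,0,0,0,0,0.08],[0,0,0,0,0,0,0.08]]'
python3 -c "
from h import *
delta([511.9,-204.7,32])"
```

```text
time_s: 2.45
tool_pos: [504.8, -215.7, 118.8]
orientation: [3.139, -0.096, 0.004]
wrist_force: [-0.2, -0.1, -0.1]
grip_width: 80.1
t 2.5 tcp [ 504.8 -215.7  118.8] yaw -0.061 F [-0.2 -0.1 -0.1] grip 80.1 tilt [ 0.003 -0.002]
tool delta mm [  6.2 -11.5  86.8]
```

```bash
python3 -m handwheel '[[0.0062,-0.0115,0.01,0,0,0,0.08],[0,0,0.025,0,0,0,0.08],[0,0,0.03,0,0,0,0.08],[0,0,0.0218,0,0,0,0.08],[0,0,0,0,0,0,0.08],[0,0,0,0,0,0,0.055],[0,0,0,0,0,0,0.055],[0,0,0,0,0,0,0.055],[0,0,0,0,0,0,0.055]]' 25
python3 -c "
from h import *
delta([511.9,-204.7,32])"
```

```text
time_s: 3.35
tool_pos: [511.8, -203.5, 31.5]
orientation: [3.139, -0.095, 0.004]
wrist_force: [-0.9, 0.4, 5.8]
grip_width: 59.5
t 3.4 tcp [ 511.8 -203.5   31.5] yaw -0.060 F [-0.9  0.4  5.8] grip 59.5 tilt [ 0.002 -0.001]
tool delta mm [ 0.2  1.2 -0.5]
```

```bash
python3 -m handwheel '[[0,0,-0.01,0,0,0,0.055],[0,0,-0.03,0,0,0,0.055],[0,0,-0.045,0,0,0,0.055],[0,0,-0.015,0,0,0,0.055]]' 30
python3 -c "
from h import *
delta([571,106.7,39])"
```

```text
time_s: 3.75
tool_pos: [512.5, -204.0, 134.5]
orientation: [3.138, -0.095, 0.008]
wrist_force: [1.2, -0.5, -1.3]
grip_width: 59.3
t 3.8 tcp [ 512.5 -204.   134.5] yaw -0.060 F [ 1.2 -0.5 -1.3] grip 59.3 tilt [ 0.005 -0.003]
tool delta mm [  39.2 -313.9   95. ]
```

```bash
python3 -m handwheel '[[0.005,-0.03,0,0,0,0,0.055],[0.006,-0.045,0,0,0,0,0.055],[0.006,-0.045,0,0,0,0,0.055],[0.006,-0.045,0,0,0,0,0.055],[0.006,-0.045,0,0,0,0,0.055],[0.006,-0.045,0,0,0,0,0.055],[0.004,-0.04,0,0,0,0,0.055],[0,-0.019,0,0,0,0,0.055],[0,0,0,0,0,0,0.055],[0,0,0,0,0,0,0.055]]' 30
python3 -c "
from h import *
delta([571,106.7,39])"
```

```text
time_s: 4.75
tool_pos: [568.1, 108.0, 130.5]
orientation: [3.14, -0.092, -0.0]
wrist_force: [-0.3, 0.1, -2.0]
grip_width: 59.6
t 4.8 tcp [568.1 108.  130.5] yaw -0.059 F [-0.3  0.1 -2. ] grip 59.6 tilt [-0.    -0.001]
tool delta mm [ 3.   1.1 91.5]
```

```bash
python3 -m handwheel '[[0.003,0.001,0.02,0,0,0,0.055],[0,0,0.04,0,0,0,0.055],[0,0,0.023,0,0,0,0.055],[0,0,0.006,0,0,0,0.055],[0,0,0.002,0,0,0,0.055],[0,0,0,0,0,0,0.055]]' 30
python3 -c "
from h import *
delta([571,106.7,37.5])"
```

```text
time_s: 5.35
tool_pos: [572.2, 106.3, 40.1]
orientation: [-3.14, 0.096, -0.002]
wrist_force: [1.3, 0.0, -1.7]
grip_width: 59.8
t 5.3 tcp [572.2 106.3  40.1] yaw -0.061 F [ 1.3  0.  -1.7] grip 59.8 tilt [0.001 0.   ]
tool delta mm [-1.3 -0.4  2.6]
```

```bash
python3 -m handwheel '[[-0.001,0,0.0025,0,0,0,0.055],[0,0,0,0,0,0,0.055],[0,0,0,0,0,0,0.055]]' 30
python3 -c "
from h import *
delta([571,106.7,37.5])"
```

```text
time_s: 5.65
tool_pos: [570.9, 107.0, 37.5]
orientation: [-3.14, 0.094, -0.002]
wrist_force: [-0.1, -0.9, 1.2]
grip_width: 59.3
t 5.7 tcp [570.9 107.   37.5] yaw -0.060 F [-0.1 -0.9  1.2] grip 59.3 tilt [0.001 0.   ]
tool delta mm [ 0.1  0.3 -0. ]
```

```bash
python3 -m handwheel '[[0,0,0,0,0,0,0.072],[0,0,0,0,0,0,0.074],[0,0,-0.03,0,0,0,0.074],[0,0,-0.045,0,0,0,0.08],[-0.02,-0.03,-0.01,0,0,0,0.08],[-0.03,0.04,0,0,0,0,0.08],[-0.03,0.04,0,0,0,0,0.08],[-0.03,0.035,0,0,0,0,0.08],[-0.03,0.035,0,0,0,0,0.08],[0,0,0,0,0,0,0.08]]' 30
python3 -c "
from h import *
delta([590,276.5,37.5])
grab('top','t4.png',(150,100,420,265),2.9)
grab('side','s4.png',(120,140,380,320),3)"
```

```text
time_s: 6.65
tool_pos: [418.3, -6.3, 121.3]
orientation: [3.14, -0.099, -0.007]
wrist_force: [-0.3, 0.5, 0.5]
grip_width: 79.9
t 6.7 tcp [418.3  -6.3 121.3] yaw -0.063 F [-0.3  0.5  0.5] grip 79.9 tilt [-0.005 -0.   ]
tool delta mm [ 153.9 -293.1   83. ]
```

View pics/t4.png

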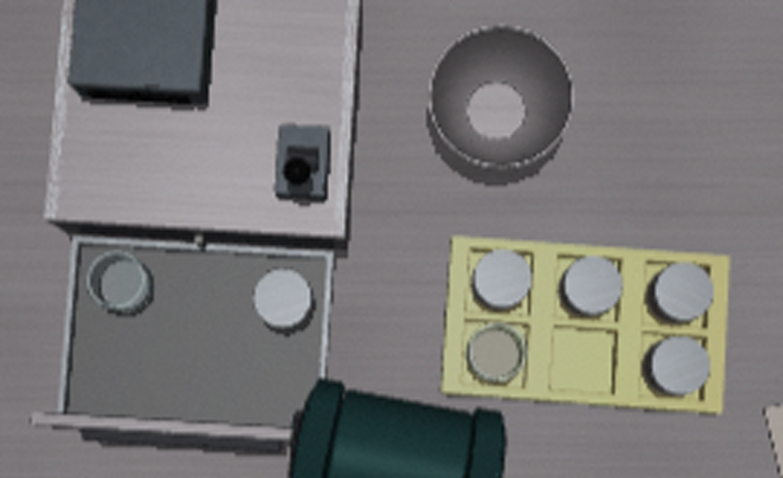

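View pics/s4.png

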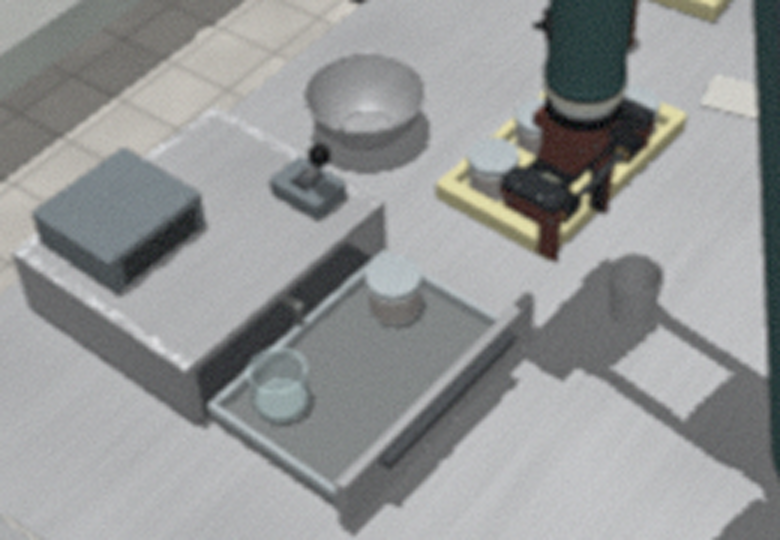

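```bash
python3 -m handwheel '[[0.015,-0.03,0,0,0,0,0.08],[0.022,-0.042,0,0,0,0,0.08],[0.022,-0.042,0,0,0,0,0.08],[0.022,-0.042,0,0,0,0,0.08],[0.022,-0.042,0,0,0,0,0.08],[0.022,-0.042,0,0,0,0,0.08],[0.02,-0.035,0,0,0,0,0.08],[0.009,-0.018,0,0,0,0,0.08],[0,0,0,0,0,0,0.08],[0,0,0,0,0,0,0.08]]' 30
python3 -c "
from h import *
delta([590,276.5,37.5])"
```

```text
time_s: 7.75
tool_pos: [594.6, 280.0, 121.2]
orientation: [3.14, -0.091, -0.001]
wrist_force: [-0.8, -0.8, -0.4]
grip_width: 80.0
t 7.8 tcp [594.6 280.  121.2] yaw -0.058 F [-0.8 -0.8 -0.4] grip 80.0 tilt [-0. -0.]
tool delta mm [-4.4  3.7 83.7]
```

```bash
python3 -m handwheel '[[-0.0045,0.0035,0.02,0,0,0,0.08],[0,0,0.035,0,0,0,0.08],[0,0,0.028,0,0,0,0.08],[0,0,0,0,0,0,0.08],[0,0,0,0,0,0,0.055],[0,0,0,0,0,0,0.055],[0,0,0,0,0,0,0.055],[0,0,0,0,0,0,0.055]]' 30
python3 -c "
from h import *
delta([590,276.5,37.5])"
```

```text
time_s: 8.55
tool_pos: [591.5, 275.9, 40.6]
orientation: [-3.139, 0.095, -0.005]
wrist_force: [-0.2, -0.4, 5.8]
grip_width: 60.0
t 8.6 tcp [591.5 275.9  40.6] yaw -0.060 F [-0.2 -0.4  5.8] grip 60.0 tilt [0.003 0.001]
tool delta mm [-1.6 -0.5  3.1]
```

```bash
python3 -m handwheel '[[0,0,0,0,0,0,0.055],[0,0,0,0,0,0,0.055]]' 30
python3 -c "
from h import *
delta([590,276.5,37.5])"
```

```text
time_s: 8.75
tool_pos: [591.5, 275.9, 40.6]
orientation: [-3.139, 0.094, -0.005]
wrist_force: [-0.1, -0.6, 7.3]
grip_width: 60.5
t 8.8 tcp [591.5 275.9  40.6] yaw -0.060 F [-0.1 -0.6  7.3] grip 60.5 tilt [0.003 0.001]
tool delta mm [-1.6 -0.5  3.1]
```

```bash
python3 -m handwheel '[[0,0,-0.01,0,0,0,0.055],[0,0,-0.025,0,0,0,0.055],[0,0,-0.04,0,0,0,0.055],[0,0,-0.02,0,0,0,0.055],[0,0,0,0,0,0,0.055]]' 30
python3 -c "
from h import *
delta([511.9,-204.9,34.6])
grab('side','s5.png',(120,140,380,320),3)"
```

```text
time_s: 9.25
tool_pos: [592.7, 276.6, 138.0]
orientation: [-3.137, 0.094, -0.011]
wrist_force: [0.2, 0.0, -1.4]
grip_width: 60.4
t 9.2 tcp [592.7 276.6 138. ] yaw -0.060 F [ 0.2  0.  -1.4] grip 60.4 tilt [0.007 0.003]
tool delta mm [-52.4 485.8 101.6]
```

View pics/s5.png

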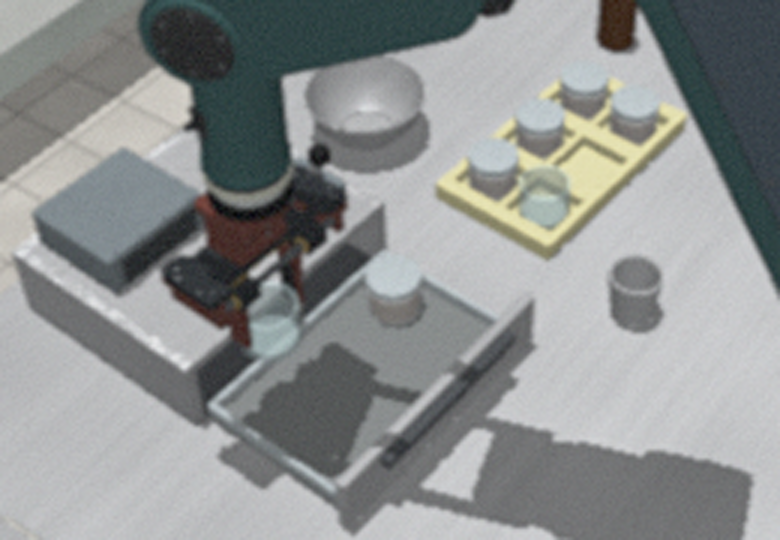

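```bash
python3 -m handwheel '[[-0.003,0.03,0,0,0,0,0.055],[-0.005,0.045,0,0,0,0,0.055],[-0.005,0.045,0,0,0,0,0.055],[-0.005,0.045,0,0,0,0,0.055],[-0.005,0.045,0,0,0,0,0.055],[-0.005,0.045,0,0,0,0,0.055],[-0.005,0.045,0,0,0,0,0.055],[-0.005,0.045,0,0,0,0,0.055],[-0.005,0.045,0,0,0,0,0.055],[-0.005,0.045,0,0,0,0,0.055],[-0.003,0.03,0,0,0,0,0.055],[-0.001,0.02,0,0,0,0,0.055],[0,0,0,0,0,0,0.055],[0,0,0,0,0,0,0.055]]' 30
python3 -c "
from h import *
delta([511.9,-204.9,34.6])"
```

```text
time_s: 10.7
tool_pos: [507.9, -204.7, 132.4]
orientation: [-3.138, 0.097, 0.004]
wrist_force: [0.1, 0.0, -0.0]
grip_width: 60.6
t 10.7 tcp [ 507.9 -204.7  132.4] yaw -0.061 F [ 0.1  0.  -0. ] grip 60.6 tilt [-0.002  0.002]
tool delta mm [ 4.2  0.1 97.7]
```

Force z ≈ 0 — check the jar is still held while lowering.

```bash
python3 -m handwheel '[[0.0045,0,0.03,0,0,0,0.055],[0,0,0.035,0,0,0,0.055],[0,0,0.01,0,0,0,0.055],[0,0,0,0,0,0,0.055]]' 30
python3 -c "
from h import *
delta([511.9,-204.9,34.6])
grab('side','s6.png',(255,140,385,230),6)
grab('top','t6.png',(290,150,420,260),6)"
```

```text
time_s: 11.1
tool_pos: [511.9, -203.5, 56.9]
orientation: [-3.138, 0.092, 0.007]
wrist_force: [-0.9, -0.2, -0.5]
grip_width: 60.6
t 11.1 tcp [ 511.9 -203.5   56.9] yaw -0.059 F [-0.9 -0.2 -0.5] grip 60.6 tilt [-0.004  0.003]
tool delta mm [ 0.2  1.4 22.3]
```

View pics/s6.png

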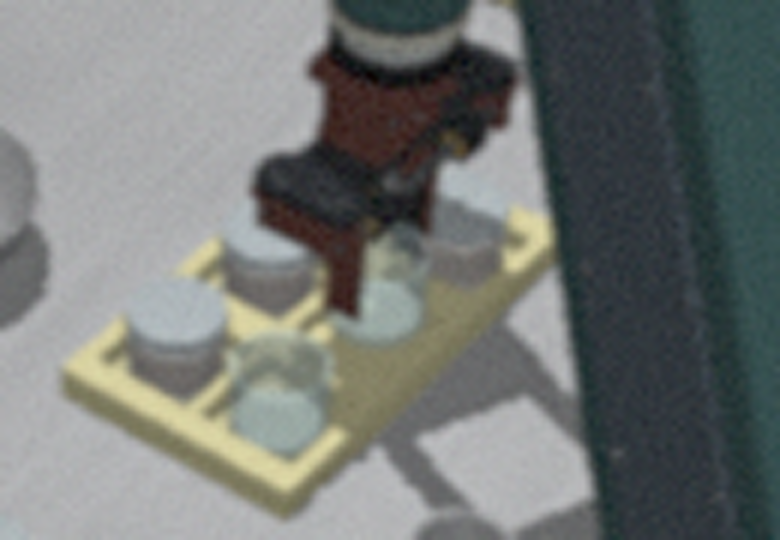

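View pics/t6.png

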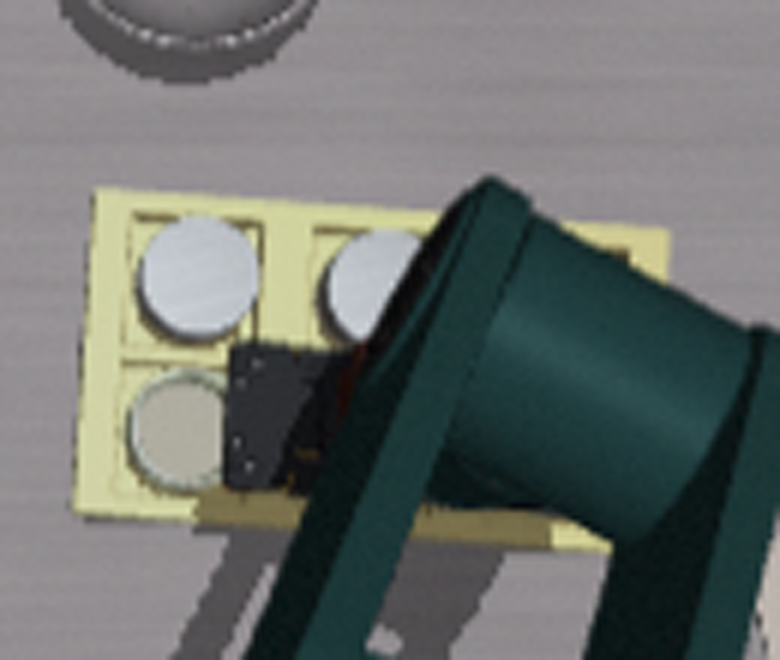

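```bash
python3 -m handwheel '[[0.0005,0.001,0.006,0,0,0,0.055],[0,0,0.006,0,0,0,0.055],[0,0,0.005,0,0,0,0.055],[0,0,0.003,0,0,0,0.055],[0,0,0,0,0,0,0.055],[0,0,0,0,0,0,0.055]]' 30
python3 -c "
from h import *
delta([511.9,-204.9,34.6])"
```

```text
time_s: 11.8
tool_pos: [517.1, -204.6, 42.4]
orientation: [-3.138, 0.097, -0.01]
wrist_force: [2.3, 16.5, 30.6]
grip_width: 62.1
t 11.8 tcp [ 517.1 -204.6   42.4] yaw -0.062 F [ 2.3 16.5 30.6] grip 62.1 tilt [0.007 0.002]
tool delta mm [-5.3  0.7  7.8]
```

```bash
python3 -m handwheel '[[0,0,-0.006,0,0,0,0.055],[0,0,-0.01,0,0,0,0.055],[0,0,-0.006,0,0,0,0.055],[0,0,0,0,0,0,0.055]]' 30
python3 -c "
from h import *
delta([511.9,-204.9,34.6])
grab('side','s7.png',(255,140,385,230),6)
grab('top','t7.png',(290,150,420,260),6)"
```

```text
time_s: 12.2
tool_pos: [514.6, -207.4, 61.7]
orientation: [3.139, -0.095, 0.003]
wrist_force: [-0.3, -0.2, -1.1]
grip_width: 62.0
t 12.2 tcp [ 514.6 -207.4   61.7] yaw -0.061 F [-0.3 -0.2 -1.1] grip 62.0 tilt [ 0.002 -0.001]
tool delta mm [-2.9 -2.3 27. ]
```

View pics/s7.png

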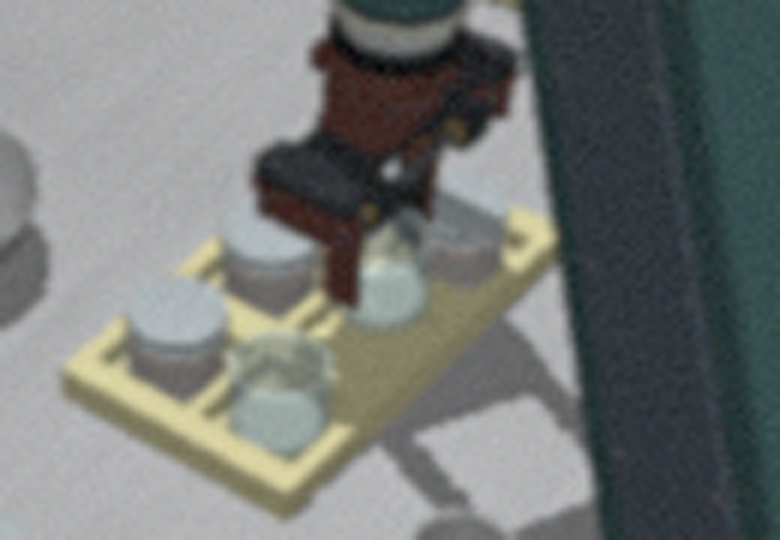

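View pics/t7.png

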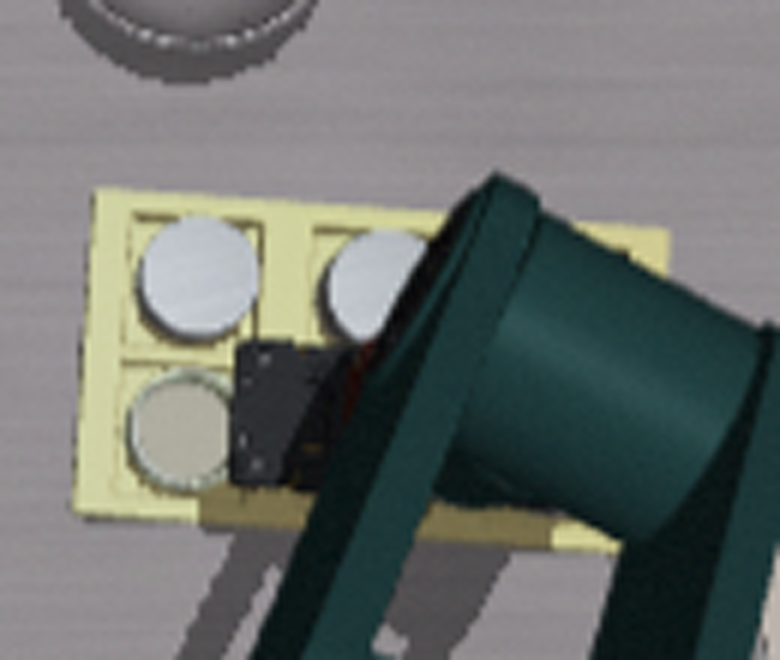

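```bash
python3 - <<'E'
from h import *
f=grab("side","s8.png",(295,165,340,200),16)
for p in [(514.6,-207.4,61.7-23.5-24+24)]:
  for z in (35,38,85):
    u=proj(f,(514.6,-207.4,z)); print(z,u,(u-[295,165]+.47)*16)
E
```

```text
35 [316.91560855 190.40974609] [358.16973684 414.0759375 ]
38 [316.96982831 189.78635552] [359.03725304 404.10168829]
85 [317.83708057 179.81514104] [372.9132891 244.5622566]
```

View pics/s8.png

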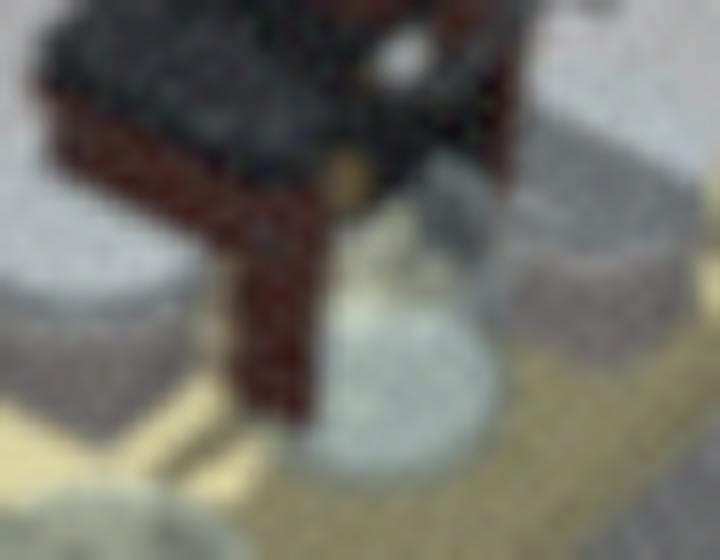

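```bash
python3 - <<'E'
from h import *
f=grab("side")
for v in (370,380,395):
  uv=(371/16+295-.47,v/16+165-.47)
  for z in range(30,56,3): print(v,z,np.round(ray(f,uv,z),1))
# check with the spare: extract bottom/right extremes
E
python3 - <<'E'
from h import *
f=grab("side","s9.png",(285,190,320,220),20)
E
```

```text
370 30 [ 522.4 -226.6   30. ]
370 33 [ 520.9 -223.6   33. ]
370 36 [ 519.3 -220.6   36. ]
370 39 [ 517.7 -217.7   39. ]
370 42 [ 516.2 -214.7   42. ]
370 45 [ 514.6 -211.7   45. ]
370 48 [ 513.1 -208.7   48. ]
370 51 [ 511.5 -205.8   51. ]
370 54 [ 510.  -202.8   54. ]
380 30 [ 520.7 -223.7   30. ]
380 33 [ 519.1 -220.7   33. ]
380 36 [ 517.6 -217.8   36. ]
380 39 [ 516.  -214.8   39. ]
380 42 [ 514.5 -211.8   42. ]
380 45 [ 512.9 -208.9   45. ]
380 48 [ 511.4 -205.9   48. ]
380 51 [ 509.8 -202.9   51. ]
380 54 [ 508.3 -200.    54. ]
395 30 [ 518.1 -219.4   30. ]
395 33 [ 516.5 -216.4   33. ]
395 36 [ 515.  -213.5   36. ]
395 39 [ 513.5 -210.5   39. ]
395 42 [ 511.9 -207.6   42. ]
395 45 [ 510.4 -204.6   45. ]
395 48 [ 508.8 -201.7   48. ]
395 51 [ 507.3 -198.7   51. ]
395 54 [ 505.7 -195.8   54. ]
```

View pics/s9.png

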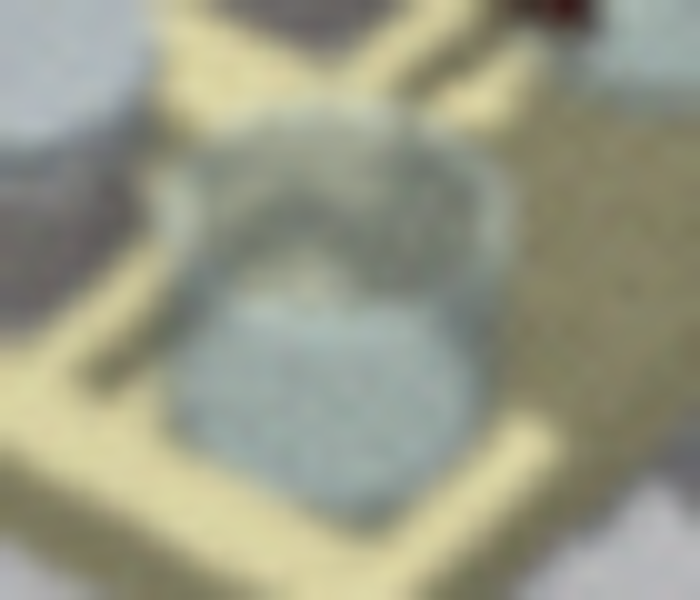

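```bash
python3 -m handwheel '[[0,0,-0.02,0,0,0,0.055],[0,0,-0.03,0,0,0,0.055],[0,-0.02,0,0,0,0,0.055],[0.01,-0.04,0,0,0,0,0.055],[0.01,-0.04,0,0,0,0,0.055],[0.01,-0.04,0,0,0,0,0.055],[0.01,-0.04,0,0,0,0,0.055],[0,-0.02,0,0,0,0,0.055],[0,0,0,0,0,0,0.055],[0,0,0,0,0,0,0.055]]' 30
python3 -c "
from h import *
delta([560,-8,22])
grab('side','s10.png',(215,160,345,250),6)"
```

```text
time_s: 13.45
tool_pos: [565.6, -9.5, 110.2]
orientation: [3.14, -0.092, -0.002]
wrist_force: [0.4, 0.1, -1.4]
grip_width: 62.2
t 13.4 tcp [565.6  -9.5 110.2] yaw -0.059 F [ 0.4  0.1 -1.4] grip 62.2 tilt [-0.001 -0.   ]
tool delta mm [-5.5 -1.2 88.2]
```

View pics/s10.png

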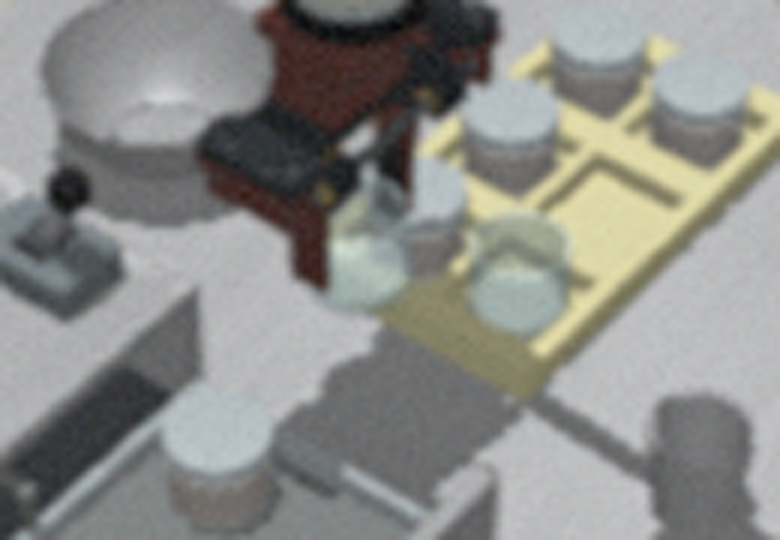

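```bash
python3 -m handwheel '[[0,0,0.03,0,0,0,0.055],[0,0,0.03,0,0,0,0.055],[0,0,0.018,0,0,0,0.055],[0,0,0.003,0,0,0,0.055],[0,0,0,0,0,0,0.055]]' 30
python3 -c "
from h import *
delta([565,-9,22])"
python3 -m handwheel '[[0,0,0.002,0,0,0,0.055],[0,0,0.001,0,0,0,0.055],[0,0,0,0,0,0,0.055]]' 30
```

```text
time_s: 14.0
tool_pos: [565.5, -10.6, 29.4]
orientation: [-3.14, 0.097, 0.002]
wrist_force: [0.9, 0.0, -1.1]
grip_width: 61.7
t 14.0 tcp [565.5 -10.6  29.4] yaw -0.062 F [ 0.9  0.  -1.1] grip 61.7 tilt [-0.001  0.   ]
tool delta mm [-0.6 -1.5  7.4]
time_s: 14.3
tool_pos: [566.5, -9.6, 27.4]
orientation: [3.14, -0.095, 0.002]
wrist_force: [0.1, -0.2, -0.9]
grip_width: 61.6
```

```bash
python3 -m handwheel '[[0,0,0.002,0,0,0,0.055],[0,0,0.002,0,0,0,0.055],[0,0,0,0,0,0,0.055]]' 30
python3 -c "
from h import *
grab('side','s11.png',(245,180,310,225),12)"
```

```text
time_s: 14.6
tool_pos: [567.1, -10.5, 24.3]
orientation: [3.138, -0.093, 0.004]
wrist_force: [-2.7, -5.3, 10.5]
grip_width: 61.4
```

View pics/s11.png

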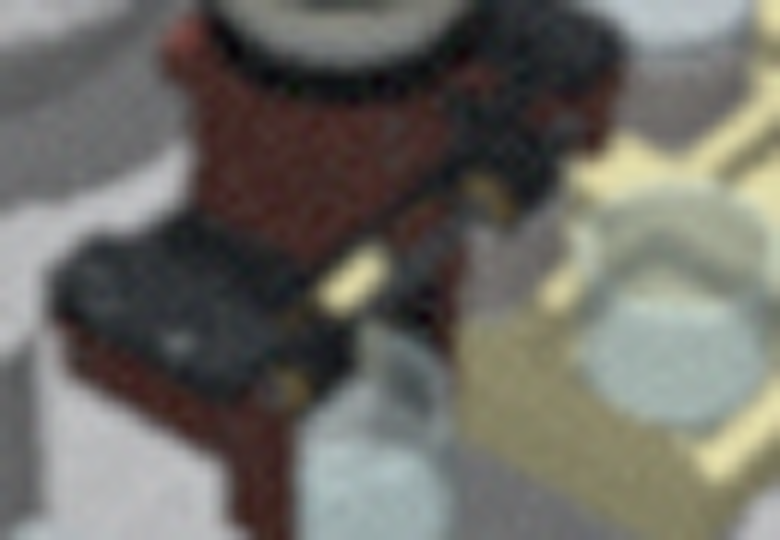

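Contact (10 N). Lower grip force, open, and back off upward.

```bash
python3 -m handwheel '[[0,0,0,0,0,0,0.061],[0,0,0,0,0,0,0.066],[0,0,0,0,0,0,0.072],[0,0,0,0,0,0,0.08],[0,0,0,0,0,0,0.08],[0,0,-0.03,0,0,0,0.08],[0,0,-0.045,0,0,0,0.08],[0,0,-0.02,0,0,0,0.08],[-0.03,0.03,0,0,0,0,0.08],[-0.03,0.03,0,0,0,0,0.08],[-0.03,0.03,0,0,0,0,0.08],[-0.03,0.03,0,0,0,0,0.08],[0,0,0,0,0,0,0.08]]' 30
python3 -c "
from h import *
delta([565,-9,22])
grab('side','s12.png',(215,160,345,250),6)
grab('top','t12.png',(240,160,370,260),6)"
```

```text
time_s: 15.95
tool_pos: [434.7, -123.4, 117.3]
orientation: [-3.139, 0.1, 0.006]
wrist_force: [0.9, 0.3, -0.0]
grip_width: 80.2
t 15.9 tcp [ 434.7 -123.4  117.3] yaw -0.063 F [ 0.9  0.3 -0. ] grip 80.2 tilt [-0.004  0.001]
tool delta mm [ 123.2 -122.4   94.8]
```

View pics/s12.png

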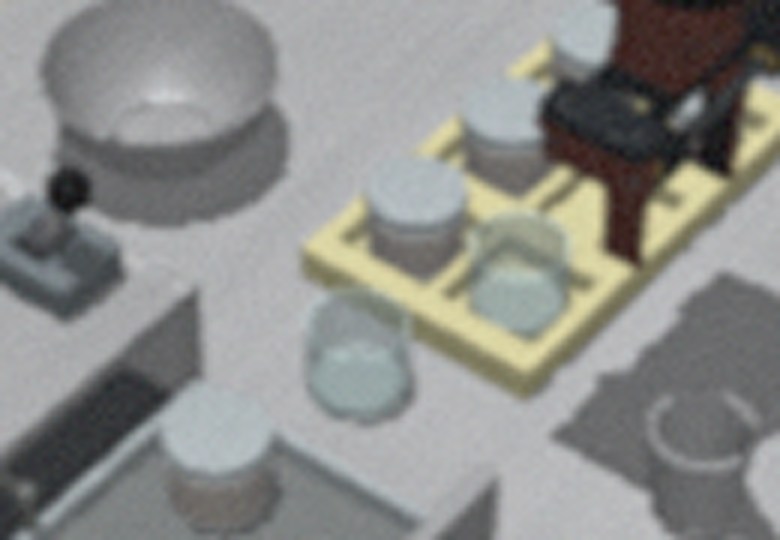

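View pics/t12.png

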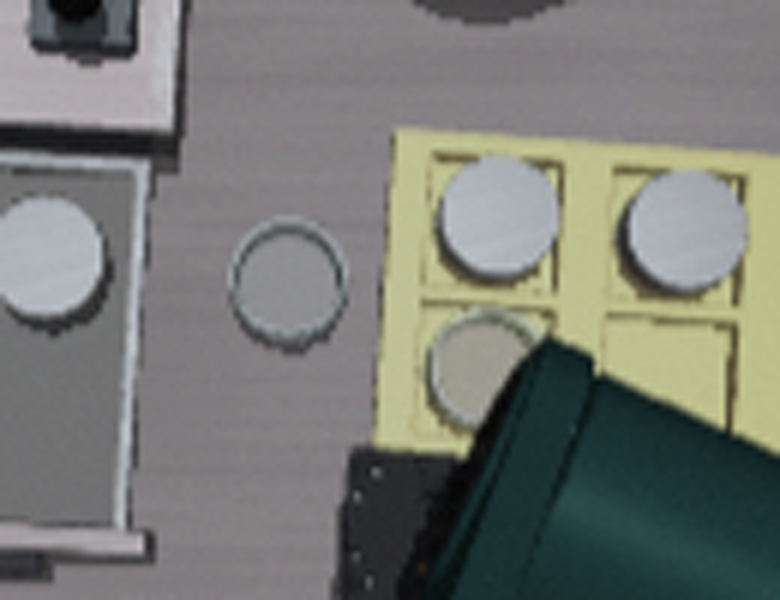

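```bash
python3 - <<'E'
from h import *
f=grab("top");g=grab("side")
C=lambda u,v:(u/6+240-.42,v/6+160-.42)
S=lambda u,v:(u/6+215-.42,v/6+160-.42)
print(np.round([ray(f,C(289,278),50),ray(g,S(358,335),50),ray(g,S(358,372),5)],1))
delta(ray(f,C(289,278),21))
E
```

```text
[[562.  -14.1  50. ]
 [559.6  -5.5  50. ]
 [568.  -17.8   5. ]]
t 16.1 tcp [ 440.1 -121.8  117.8] yaw -0.060 F [-0.2 -0.2  0.2] grip 80.4 tilt [0.001 0.   ]
tool delta mm [ 117.9 -114.7   97. ]
```

```bash
python3 -m handwheel '[[0.02,-0.02,0,0,0,0,0.08],[0.03,-0.03,0,0,0,0,0.08],[0.03,-0.03,0,0,0,0,0.08],[0.022,-0.022,0,0,0,0,0.08],[0.015,-0.015,0,0,0,0,0.08],[0,0,0,0,0,0,0.08],[0,0,0,0,0,0,0.08]]' 30
python3 -c "
from h import *
delta([563.5,-12.5,21])"
```

```text
time_s: 16.85
tool_pos: [562.9, -11.1, 117.2]
orientation: [-3.14, 0.09, 0.001]
wrist_force: [0.0, -1.0, -0.2]
grip_width: 80.1
t 16.9 tcp [562.9 -11.1 117.2] yaw -0.057 F [ 0.  -1.  -0.2] grip 80.1 tilt [-0.001  0.   ]
tool delta mm [ 0.7  1.4 96.2]
```

```bash
python3 -m handwheel '[[0.0007,0.001,0.03,0,0,0,0.08],[0,0,0.04,0,0,0,0.08],[0,0,0.02,0,0,0,0.08],[0,0,0.006,0,0,0,0.08],[0,0,0,0,0,0,0.08],[0,0,0,0,0,0,0.055],[0,0,0,0,0,0,0.055],[0,0,0,0,0,0,0.055],[0,0,0,0,0,0,0.055]]' 30
python3 -c "
from h import *
delta([563.5,-12.5,21])"
```

```text
time_s: 17.75
tool_pos: [563.4, -13.7, 22.0]
orientation: [3.14, -0.095, 0.0]
wrist_force: [-1.0, -0.6, 0.3]
grip_width: 60.6
t 17.8 tcp [563.4 -13.7  22. ] yaw -0.060 F [-1.  -0.6  0.3] grip 60.6 tilt [ 0. -0.]
tool delta mm [ 0.  -1.2  1. ]
```

```bash
python3 -m handwheel '[[0,0,-0.01,0,0,0,0.055],[0,0,-0.03,0,0,0,0.055],[0,0,-0.03,0,0,0,0.055],[0,0,-0.02,0,0,0,0.055],[0,0.02,0,0,0,0,0.055],[-0.01,0.035,0,0,0,0,0.055],[-0.01,0.035,0,0,0,0,0.055],[-0.01,0.035,0,0,0,0,0.055],[-0.01,0.035,0,0,0,0,0.055],[0,0.02,0,0,0,0,0.055],[0,0.01,0,0,0,0,0.055],[0,0,0,0,0,0,0.055],[0,0,0,0,0,0,0.055]]' 30
python3 -c "
from h import *
delta([512,-204.2,30])"
```

```text
time_s: 19.05
tool_pos: [512.1, -199.8, 111.8]
orientation: [-3.14, 0.095, 0.0]
wrist_force: [0.0, 0.9, -0.5]
grip_width: 60.2
t 19.1 tcp [ 512.1 -199.8  111.8] yaw -0.060 F [ 0.   0.9 -0.5] grip 60.2 tilt [-0.     0.001]
tool delta mm [ 0.2  4.4 81.8]
```

```bash
python3 -m handwheel '[[0,0.0045,0.02,0,0,0,0.055],[0,0,0.025,0,0,0,0.055],[0,0,0.01,0,0,0,0.055],[0,0,0,0,0,0,0.055],[0,0,0,0,0,0,0.055]]' 30
python3 -c "
from h import *
delta([512,-204.2,30])
grab('side','s13.png',(255,140,385,230),6)"
```

```text
time_s: 19.55
tool_pos: [512.1, -204.4, 57.0]
orientation: [-3.14, 0.093, 0.0]
wrist_force: [-0.8, 0.6, -0.6]
grip_width: 60.8
t 19.6 tcp [ 512.1 -204.4   57. ] yaw -0.059 F [-0.8  0.6 -0.6] grip 60.8 tilt [-0.  0.]
tool delta mm [-0.1 -0.2 27. ]
```

View pics/s13.png

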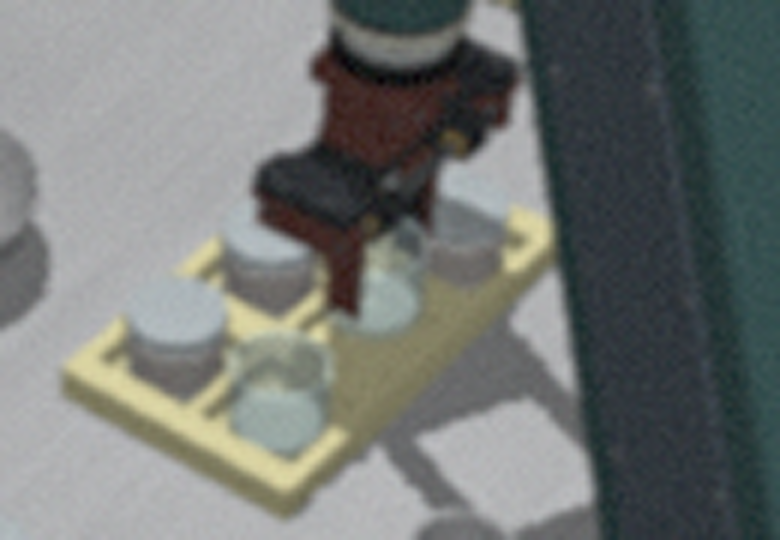

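```bash
python3 -m handwheel '[[0,0,0.008,0,0,0,0.055],[0,0,0.004,0,0,0,0.055],[0,0,0.003,0,0,0,0.055],[0,0,0,0,0,0,0.055]]' 30
python3 -m handwheel '[[0,0,0.003,0,0,0,0.055],[0,0,0,0,0,0,0.055]]' 30
```

```text
time_s: 20.0
tool_pos: [511.4, -204.9, 41.2]
orientation: [-3.14, 0.095, 0.001]
wrist_force: [-0.1, 0.1, 0.1]
grip_width: 60.5
time_s: 20.2
tool_pos: [511.6, -205.0, 38.4]
orientation: [-3.14, 0.095, 0.001]
wrist_force: [-1.3, -0.2, -1.7]
grip_width: 60.1
```

```bash
python3 -m handwheel '[[0,0,0.004,0,0,0,0.055],[0,0,0.003,0,0,0,0.055],[0,0,0,0,0,0,0.055]]' 30
python3 -m handwheel '[[0,0,0,0,0,0,0.066],[0,0,0,0,0,0,0.08],[0,0,0,0,0,0,0.08],[0,0,-0.03,0,0,0,0.08],[0,0,-0.045,0,0,0,0.08],[-0.02,0,-0.02,0,0,0,0.08],[-0.02,-0.04,0,0,0,0,0.08],[-0.02,-0.04,0,0,0,0,0.08],[-0.02,-0.04,0,0,0,0,0.08],[0,-0.04,0,0,0,0,0.08],[0,-0.04,0,0,0,0,0.08],[0,0,0,0,0,0,0.08]]' 30
python3 -c "
from h import *
delta([592.9,-117.5,31.5])
grab('side','s14.png',(120,140,380,320),3)
grab('top','t14.png',(150,100,420,265),2.9)"
```

```text
time_s: 20.5
tool_pos: [511.4, -204.9, 31.2]
orientation: [-3.14, 0.095, 0.001]
wrist_force: [0.3, -0.1, -0.7]
grip_width: 60.4
time_s: 21.7
tool_pos: [443.3, 3.1, 127.0]
orientation: [-3.139, 0.088, -0.0]
wrist_force: [0.4, -0.2, 0.5]
grip_width: 80.4
t 21.7 tcp [443.3   3.1 127. ] yaw -0.056 F [ 0.4 -0.2  0.5] grip 80.4 tilt [0.    0.001]
tool delta mm [156.1 112.2  95.3]
```

View pics/s14.png

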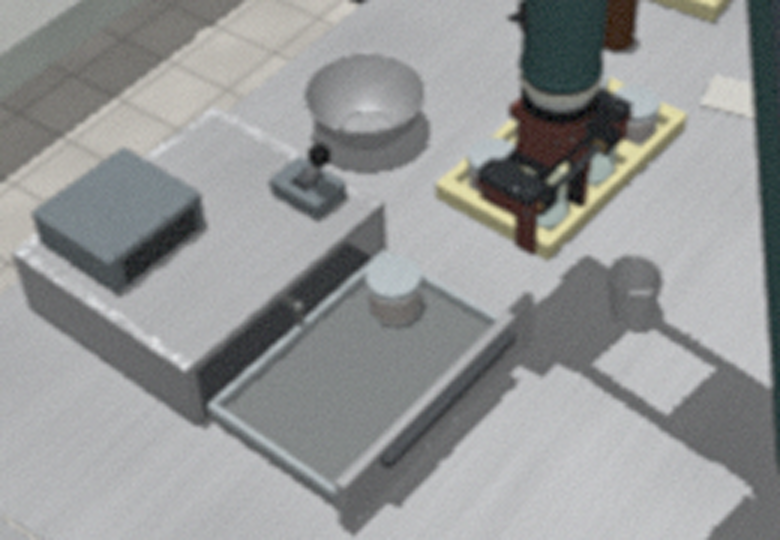

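View pics/t14.png

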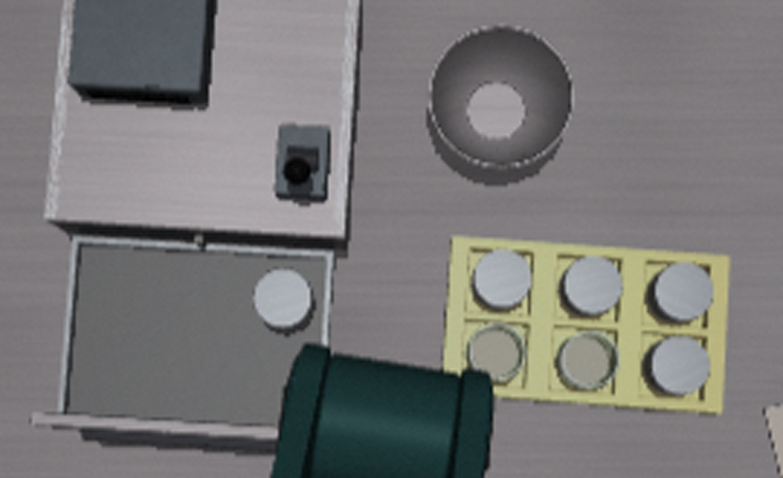

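```bash
python3 -m handwheel '[[0.02,0.015,0,0,0,0,0.08],[0.035,0.025,0,0,0,0,0.08],[0.035,0.025,0,0,0,0,0.08],[0.035,0.025,0,0,0,0,0.08],[0.02,0.015,0,0,0,0,0.08],[0.011,0.007,0,0,0,0,0.08],[0,0,0,0,0,0,0.08],[0,0,0,0,0,0,0.08]]' 30
python3 -c "
from h import *
delta([593.2,-117.8,31])"
```

```text
time_s: 22.6
tool_pos: [591.4, -121.7, 126.2]
orientation: [-3.139, 0.096, 0.003]
wrist_force: [-0.5, -0.3, -0.3]
grip_width: 80.2
t 22.6 tcp [ 591.4 -121.7  126.2] yaw -0.061 F [-0.5 -0.3 -0.3] grip 80.2 tilt [-0.002  0.001]
tool delta mm [ 1.7 -3.9 95.2]
```

```bash
python3 -m handwheel '[[0.0015,-0.004,0.03,0,0,0,0.08],[0,0,0.04,0,0,0,0.08],[0,0,0.02,0,0,0,0.08],[0,0,0.005,0,0,0,0.08],[0,0,0,0,0,0,0.08],[0,0,0,0,0,0,0.055],[0,0,0,0,0,0,0.055],[0,0,0,0,0,0,0.055],[0,0,0,0,0,0,0.055]]' 30
python3 -c "
from h import *
delta([593.2,-117.8,31])"
```

```text
time_s: 23.5
tool_pos: [595.5, -117.9, 33.0]
orientation: [3.14, -0.095, 0.003]
wrist_force: [-0.6, 1.5, 7.6]
grip_width: 59.5
t 23.5 tcp [ 595.5 -117.9   33. ] yaw -0.060 F [-0.6  1.5  7.6] grip 59.5 tilt [ 0.002 -0.   ]
tool delta mm [-2.4  0.1  2. ]
```

```bash
python3 -m handwheel '[[0,0,-0.01,0,0,0,0.055],[0,0,-0.03,0,0,0,0.055],[0,0,-0.045,0,0,0,0.055],[0,0,-0.015,0,0,0,0.055],[-0.004,-0.03,0,0,0,0,0.055],[-0.005,-0.045,0,0,0,0,0.055],[-0.005,-0.045,0,0,0,0,0.055],[-0.005,-0.045,0,0,0,0,0.055],[-0.005,-0.045,0,0,0,0,0.055],[-0.005,-0.045,0,0,0,0,0.055],[-0.005,-0.035,0,0,0,0,0.055],[-0.002,-0.02,0,0,0,0,0.055],[0,0,0,0,0,0,0.055],[0,0,0,0,0,0,0.055]]' 30
python3 -c "
from h import *
delta([577,194.6,39])"
```

```text
time_s: 24.9
tool_pos: [577.2, 193.6, 132.0]
orientation: [3.14, -0.092, 0.0]
wrist_force: [-0.6, 0.0, -2.1]
grip_width: 59.5
t 24.9 tcp [577.2 193.6 132. ] yaw -0.059 F [-0.6  0.  -2.1] grip 59.5 tilt [ 0.    -0.001]
tool delta mm [-0.2 -1.  93. ]
```

```bash
python3 -m handwheel '[[0,-0.001,0.03,0,0,0,0.055],[0,0,0.04,0,0,0,0.055],[0,0,0.014,0,0,0,0.055],[0,0,0.005,0,0,0,0.055],[0,0,0,0,0,0,0.055],[0,0,0,0,0,0,0.055]]' 30
python3 -c "
from h import *
delta([577,194.6,39])"
```

```text
time_s: 25.5
tool_pos: [578.7, 194.6, 44.1]
orientation: [-3.14, 0.095, -0.003]
wrist_force: [0.8, 0.8, -1.0]
grip_width: 60.0
t 25.5 tcp [578.7 194.6  44.1] yaw -0.061 F [ 0.8  0.8 -1. ] grip 60.0 tilt [0.002 0.001]
tool delta mm [-1.7  0.1  5.1]
```

```bash
python3 -m handwheel '[[-0.0015,0,0.003,0,0,0,0.055],[0,0,0.002,0,0,0,0.055],[0,0,0,0,0,0,0.055],[0,0,0,0,0,0,0.055]]' 30
python3 -c "
from h import *
delta([577,194.6,39])"
```

```text
time_s: 25.9
tool_pos: [576.9, 195.0, 39.0]
orientation: [-3.14, 0.094, -0.003]
wrist_force: [-0.7, -0.7, 5.5]
grip_width: 59.2
t 25.9 tcp [576.9 195.   39. ] yaw -0.060 F [-0.7 -0.7  5.5] grip 59.2 tilt [0.002 0.   ]
tool delta mm [0.2 0.4 0. ]
```

```bash
python3 -m handwheel '[[0,0,0,0,0,0,0.068],[0,0,0,0,0,0,0.074],[0,0,-0.03,0,0,0,0.074],[0,0,-0.045,0,0,0,0.08],[0,0.03,-0.015,0,0,0,0.08],[0.003,0.045,0,0,0,0,0.08],[0.004,0.045,0,0,0,0,0.08],[0.004,0.045,0,0,0,0,0.08],[0.004,0.045,0,0,0,0,0.08],[0.004,0.045,0,0,0,0,0.08],[0.004,0.045,0,0,0,0,0.08],[0.004,0.045,0,0,0,0,0.08],[0.004,0.035,0,0,0,0,0.08],[0.004,0.02,0,0,0,0,0.08],[0,0.005,0,0,0,0,0.08],[0,0,0,0,0,0,0.08],[0,0,0,0,0,0,0.08]]' 30
python3 -c "
from h import *
delta([587,-209.6,31])
grab('side','s15.png',(120,140,380,320),3)
grab('top','t15.png',(150,100,420,265),2.9)"
```

```text
time_s: 27.6
tool_pos: [586.2, -209.7, 127.4]
orientation: [-3.139, 0.093, 0.001]
wrist_force: [0.5, 1.3, -0.4]
grip_width: 79.8
t 27.6 tcp [ 586.2 -209.7  127.4] yaw -0.059 F [ 0.5  1.3 -0.4] grip 79.8 tilt [-0.001  0.001]
tool delta mm [ 0.9 -0.  96.4]
```

View pics/s15.png

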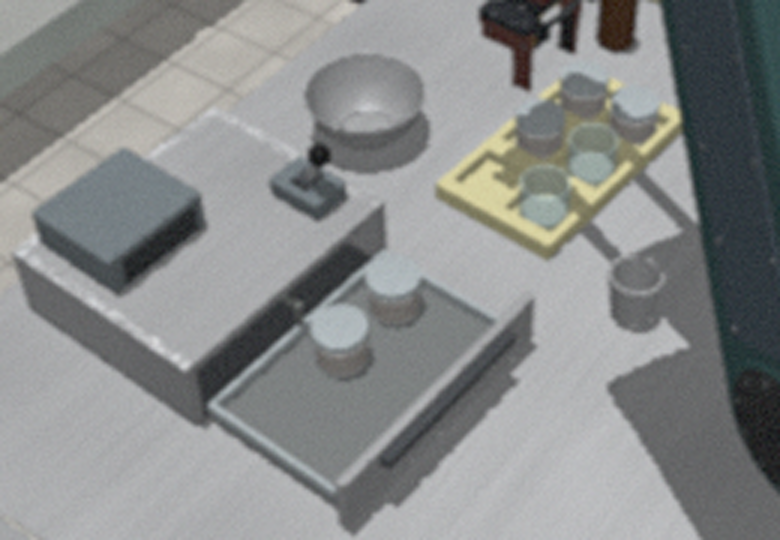

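View pics/t15.png

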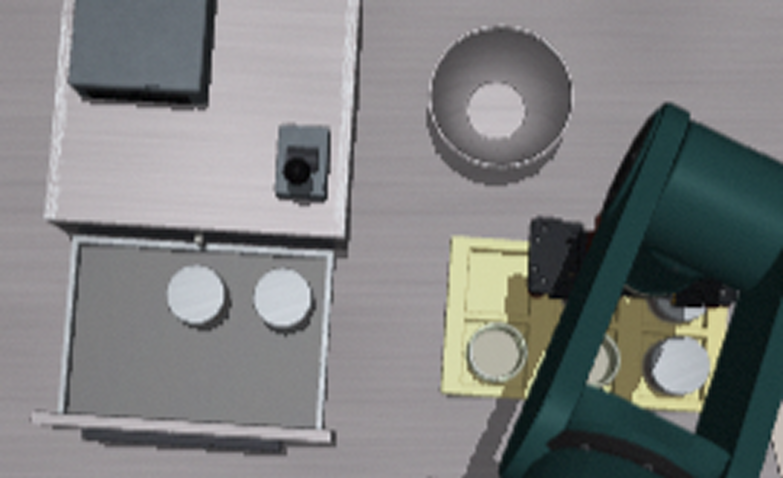

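Two in the drawer, nothing moved. Descend on jar (37.5, 0).

```bash
python3 -m handwheel '[[0,0,0.03,0,0,0,0.08],[0,0,0.04,0,0,0,0.08],[0,0,0.018,0,0,0,0.08],[0,0,0.006,0,0,0,0.08],[0,0,0,0,0,0,0.08],[0,0,0,0,0,0,0.055],[0,0,0,0,0,0,0.055],[0,0,0,0,0,0,0.055],[0,0,0,0,0,0,0.055]]' 30
python3 -c "
from h import *
delta([587,-209.6,31])"
```

```text
time_s: 28.6
tool_pos: [587.4, -211.2, 35.0]
orientation: [-3.14, 0.095, -0.003]
wrist_force: [-0.3, 4.2, 6.4]
grip_width: 59.6
t 28.6 tcp [ 587.4 -211.2   35. ] yaw -0.061 F [-0.3  4.2  6.4] grip 59.6 tilt [0.002 0.   ]
tool delta mm [-0.5 -1.5  4. ]
```

```bash
python3 -m handwheel '[[0,0,0,0,0,0,0.08],[0,0,0,0,0,0,0.08],[0,-0.001,0.004,0,0,0,0.08],[0,0,0,0,0,0,0.08],[0,0,0,0,0,0,0.055],[0,0,0,0,0,0,0.055],[0,0,0,0,0,0,0.055],[0,0,0,0,0,0,0.055]]' 30
python3 -c "
from h import *
delta([587,-209.6,31])"
```

```text
time_s: 29.4
tool_pos: [586.6, -210.6, 29.6]
orientation: [3.14, -0.095, 0.0]
wrist_force: [-0.5, 0.3, -0.9]
grip_width: 59.9
t 29.4 tcp [ 586.6 -210.6   29.6] yaw -0.060 F [-0.5  0.3 -0.9] grip 59.9 tilt [ 0. -0.]
tool delta mm [ 0.3 -1.1 -1.4]
```

```bash
python3 -m handwheel '[[0,0,-0.01,0,0,0,0.055],[0,0,-0.03,0,0,0,0.055],[0,0,-0.045,0,0,0,0.055],[0,0,-0.015,0,0,0,0.055],[-0.002,-0.03,0,0,0,0,0.055],[-0.003,-0.045,0,0,0,0,0.055],[-0.003,-0.045,0,0,0,0,0.055],[-0.003,-0.045,0,0,0,0,0.055],[-0.003,-0.045,0,0,0,0,0.055],[-0.003,-0.045,0,0,0,0,0.055],[-0.003,-0.045,0,0,0,0,0.055],[-0.003,-0.045,0,0,0,0,0.055],[-0.003,-0.045,0,0,0,0,0.055],[-0.003,-0.045,0,0,0,0,0.055],[-0.003,-0.035,0,0,0,0,0.055],[-0.002,-0.02,0,0,0,0,0.055],[0,0,0,0,0,0,0.055],[0,0,0,0,0,0,0.055]]' 30
python3 -c "
from h import *
delta([581,282.5,36])"
```

```text
time_s: 31.2
tool_pos: [581.8, 280.6, 130.0]
orientation: [3.14, -0.093, -0.0]
wrist_force: [-0.2, -1.1, -2.2]
grip_width: 59.5
t 31.2 tcp [581.8 280.6 130. ] yaw -0.059 F [-0.2 -1.1 -2.2] grip 59.5 tilt [-0. -0.]
tool delta mm [-0.9 -1.9 94. ]
```

```bash
python3 -m handwheel '[[-0.001,-0.002,0.03,0,0,0,0.055],[0,0,0.04,0,0,0,0.055],[0,0,0.016,0,0,0,0.055],[0,0,0.003,0,0,0,0.055],[0,0,0,0,0,0,0.055],[0,0,0,0,0,0,0.055]]' 30
python3 -c "
from h import *
delta([581,282.5,36])"
```

```text
time_s: 31.8
tool_pos: [582.5, 282.4, 42.1]
orientation: [-3.139, 0.096, -0.003]
wrist_force: [-0.6, 0.2, -1.6]
grip_width: 59.9
t 31.8 tcp [582.5 282.4  42.1] yaw -0.061 F [-0.6  0.2 -1.6] grip 59.9 tilt [0.002 0.001]
tool delta mm [-1.5 -0.   6.1]
```

```bash
python3 -m handwheel '[[-0.0015,0,0.004,0,0,0,0.055],[0,0,0.002,0,0,0,0.055],[0,0,0,0,0,0,0.055],[0,0,0,0,0,0,0.055]]' 30
python3 -c "
from h import *
delta([581,282.5,36])"
```

```text
time_s: 32.2
tool_pos: [580.2, 282.9, 35.6]
orientation: [-3.14, 0.094, -0.002]
wrist_force: [0.0, -0.7, 4.2]
grip_width: 59.6
t 32.2 tcp [580.2 282.9  35.6] yaw -0.060 F [ 0.  -0.7  4.2] grip 59.6 tilt [0.001 0.   ]
tool delta mm [ 0.8  0.3 -0.4]
```

```bash
python3 -m handwheel '[[0,0,0,0,0,0,0.068],[0,0,0,0,0,0,0.074],[0,0,-0.03,0,0,0,0.074],[0,0,-0.045,0,0,0,0.08],[0,0.03,-0.015,0,0,0,0.08],[0.003,0.045,0,0,0,0,0.08],[0.003,0.045,0,0,0,0,0.08],[0.003,0.045,0,0,0,0,0.08],[0.003,0.045,0,0,0,0,0.08],[0.003,0.045,0,0,0,0,0.08],[0.003,0.045,0,0,0,0,0.08],[0.003,0.045,0,0,0,0,0.08],[0.003,0.045,0,0,0,0,0.08],[0.003,0.045,0,0,0,0,0.08],[0.003,0.045,0,0,0,0,0.08],[0.003,0.045,0,0,0,0,0.08],[0.002,0.035,0,0,0,0,0.08],[0,0.023,0,0,0,0,0.08],[0,0,0,0,0,0,0.08],[0,0,0,0,0,0,0.08]]' 30
python3 -c "
from h import *
delta([580.8,-301,30])
grab('side','s16.png',(120,140,380,320),3)
grab('top','t16.png',(150,100,420,265),2.9)"
```

```text
time_s: 34.2
tool_pos: [579.2, -301.1, 124.2]
orientation: [-3.139, 0.096, 0.001]
wrist_force: [-0.1, 0.1, -0.8]
grip_width: 80.0
t 34.2 tcp [ 579.2 -301.1  124.2] yaw -0.061 F [-0.1  0.1 -0.8] grip 80.0 tilt [-0.001  0.001]
tool delta mm [ 1.6 -0.1 94.2]
```

View pics/s16.png

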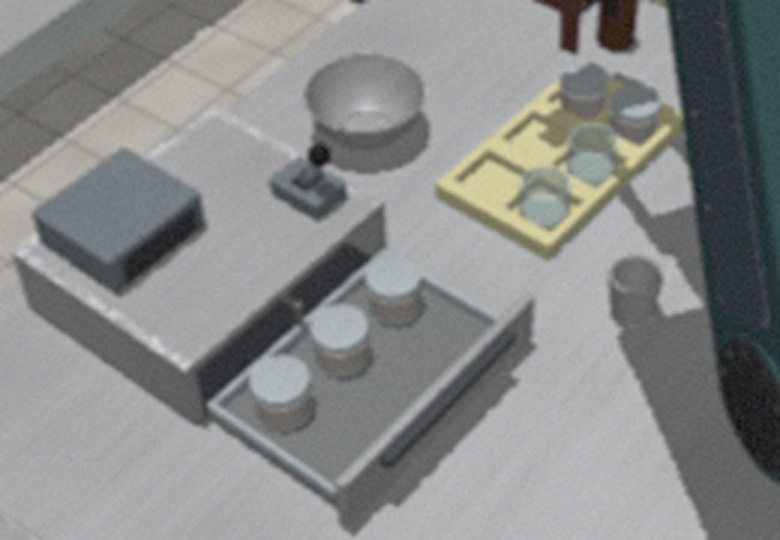

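View pics/t16.png

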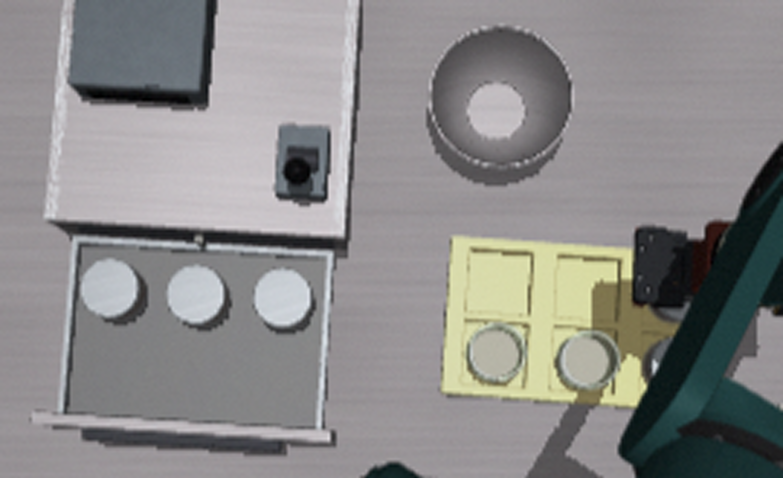

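```bash
python3 - <<'E'
from h import *
f=grab("top","t17.png",(370,140,470,230),6)
print(ray(f,(448,183),150),ray(f,(428,190),30))
E
```

```text
[ 617.28055315 -447.80353608  150.        ] [ 613.85407377 -435.24759475   30.        ]
```

View pics/t17.png

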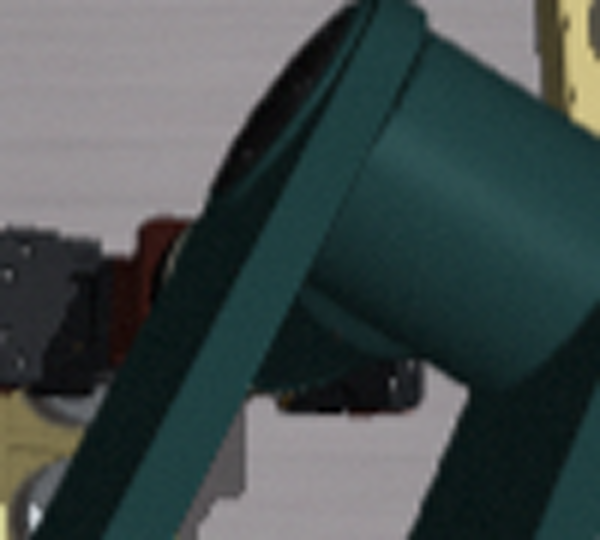

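```bash
python3 -m handwheel '[[0.0015,0,0.03,0,0,0,0.08],[0,0,0.03,0,0,0,0.08],[0,0,0,0,0,0,0.08],[0,0,0,0,0,0,0.08]]' 30
python3 -c "
from h import *
delta([580.8,-301,30])
grab('side','s18.png',(260,60,400,200),4)"
```

```text
time_s: 34.75
tool_pos: [580.9, -300.2, 64.6]
orientation: [-3.139, 0.093, 0.002]
wrist_force: [0.3, -0.4, 1.8]
grip_width: 80.4
t 34.8 tcp [ 580.9 -300.2   64.6] yaw -0.059 F [ 0.3 -0.4  1.8] grip 80.4 tilt [-0.001  0.001]
tool delta mm [-0.   0.9 34.6]
```

View pics/s18.png

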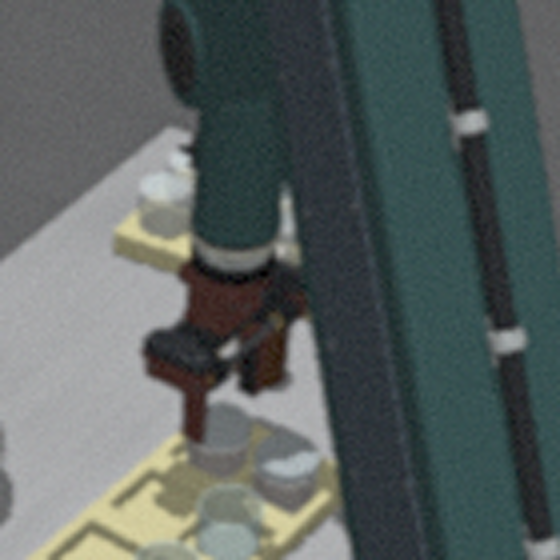

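```bash
python3 -m handwheel '[[0,0.001,0.02,0,0,0,0.08],[0,0,0.012,0,0,0,0.08],[0,0,0.003,0,0,0,0.08],[0,0,0,0,0,0,0.08],[0,0,0,0,0,0,0.08]]' 30
python3 -c "
from h import *
delta([580.8,-301,30])"
python3 -m handwheel '[[0,0,0,0,0,0,0.055],[0,0,0,0,0,0,0.055],[0,0,0,0,0,0,0.055],[0,0,0,0,0,0,0.055]]' 30
```

```text
time_s: 35.3
tool_pos: [581.5, -302.6, 30.4]
orientation: [3.14, -0.094, 0.001]
wrist_force: [-0.6, -0.1, 0.6]
grip_width: 80.5
t 35.3 tcp [ 581.5 -302.6   30.4] yaw -0.060 F [-0.6 -0.1  0.6] grip 80.5 tilt [ 0.001 -0.   ]
tool delta mm [-0.8 -1.6  0.4]
time_s: 35.7
tool_pos: [581.2, -302.1, 30.1]
orientation: [-3.14, 0.095, -0.001]
wrist_force: [-0.4, 1.5, 3.1]
grip_width: 59.9
```

```bash
python3 -m handwheel '[[0,0,-0.01,0,0,0,0.055],[0,0,-0.03,0,0,0,0.055],[0,0,-0.045,0,0,0,0.055],[0,0,-0.015,0,0,0,0.055],[-0.008,-0.03,0,0,0,0,0.055],[-0.012,-0.045,0,0,0,0,0.055],[-0.012,-0.045,0,0,0,0,0.055],[-0.012,-0.045,0,0,0,0,0.055],[-0.012,-0.045,0,0,0,0,0.055],[-0.012,-0.045,0,0,0,0,0.055],[-0.012,-0.045,0,0,0,0,0.055],[-0.012,-0.045,0,0,0,0,0.055],[-0.012,-0.045,0,0,0,0,0.055],[-0.01,-0.035,0,0,0,0,0.055],[-0.005,-0.02,0,0,0,0,0.055],[0,0,0,0,0,0,0.055],[0,0,0,0,0,0,0.055]]' 30
python3 -c "
from h import *
delta([489.3,149.5,36.5])"
```

```text
time_s: 37.4
tool_pos: [488.9, 148.8, 129.5]
orientation: [3.14, -0.092, -0.0]
wrist_force: [0.6, -0.2, -1.8]
grip_width: 59.5
t 37.4 tcp [488.9 148.8 129.5] yaw -0.059 F [ 0.6 -0.2 -1.8] grip 59.5 tilt [-0.    -0.001]
tool delta mm [ 0.4 -0.8 93. ]
```

```bash
python3 -m handwheel '[[0,-0.001,0.03,0,0,0,0.055],[0,0,0.04,0,0,0,0.055],[0,0,0.015,0,0,0,0.055],[0,0,0.003,0,0,0,0.055],[0,0,0,0,0,0,0.055],[0,0,0,0,0,0,0.055]]' 30
python3 -c "
from h import *
delta([489.3,149.5,36.5])"
```

```text
time_s: 38.0
tool_pos: [490.3, 149.5, 42.6]
orientation: [-3.14, 0.096, -0.003]
wrist_force: [-0.6, -0.2, -1.5]
grip_width: 59.5
t 38.0 tcp [490.3 149.5  42.6] yaw -0.061 F [-0.6 -0.2 -1.5] grip 59.5 tilt [0.002 0.   ]
tool delta mm [-1.   0.   6.1]
```

```bash
python3 -m handwheel '[[-0.001,0,0.004,0,0,0,0.055],[0,0,0.002,0,0,0,0.055],[0,0,0,0,0,0,0.055],[0,0,0,0,0,0,0.055]]' 30
python3 -c "
from h import *
delta([489.3,149.5,36.5])"
```

```text
time_s: 38.4
tool_pos: [488.4, 150.1, 36.0]
orientation: [-3.14, 0.094, -0.001]
wrist_force: [1.1, -1.0, 0.2]
grip_width: 59.9
t 38.4 tcp [488.4 150.1  36. ] yaw -0.060 F [ 1.1 -1.   0.2] grip 59.9 tilt [0.001 0.   ]
tool delta mm [ 0.9  0.5 -0.5]
```

```bash
python3 -m handwheel '[[0,0,0,0,0,0,0.068],[0,0,0,0,0,0,0.074],[0,0,-0.03,0,0,0,0.074],[0,0,-0.045,0,0,0,0.08],[0.003,0.03,-0.015,0,0,0,0.08],[0.005,0.045,0,0,0,0,0.08],[0.005,0.045,0,0,0,0,0.08],[0.005,0.045,0,0,0,0,0.08],[0.005,0.045,0,0,0,0,0.08],[0.005,0.045,0,0,0,0,0.08],[0.005,0.045,0,0,0,0,0.08],[0.005,0.045,0,0,0,0,0.08],[0.005,0.045,0,0,0,0,0.08],[0.001,0.035,0,0,0,0,0.08],[0,0.02,0,0,0,0,0.08],[0,0,0,0,0,0,0.08],[0,0,0,0,0,0,0.08]]' 30
python3 -c "
from h import *
delta([505.5,-296.4,30])
grab('side','s19.png',(120,140,380,320),3)"
```

```text
time_s: 40.1
tool_pos: [504.7, -295.7, 125.3]
orientation: [-3.139, 0.095, 0.001]
wrist_force: [-0.0, 0.9, -0.1]
grip_width: 79.9
t 40.1 tcp [ 504.7 -295.7  125.3] yaw -0.061 F [-0.   0.9 -0.1] grip 79.9 tilt [-0.001  0.002]
tool delta mm [ 0.9  0.8 95.3]
```

View pics/s19.png

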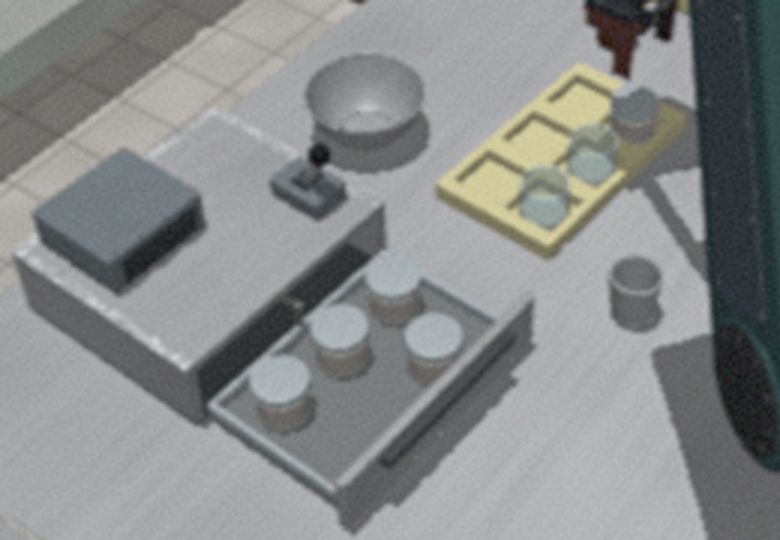

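Four in place. Last jar.

```bash
python3 -m handwheel '[[0.001,0.001,0.03,0,0,0,0.08],[0,0,0.04,0,0,0,0.08],[0,0,0.018,0,0,0,0.08],[0,0,0.006,0,0,0,0.08],[0,0,0,0,0,0,0.08],[0,0,0,0,0,0,0.08]]' 30
python3 -c "
from h import *
delta([505.5,-296.4,30])"
python3 -m handwheel '[[0,0,0,0,0,0,0.055],[0,0,0,0,0,0,0.055],[0,0,0,0,0,0,0.055],[0,0,0,0,0,0,0.055]]' 30
```

```text
time_s: 40.75
tool_pos: [507.0, -297.6, 32.7]
orientation: [3.14, -0.093, 0.002]
wrist_force: [-0.2, -0.5, 0.5]
grip_width: 79.8
t 40.8 tcp [ 507.  -297.6   32.7] yaw -0.059 F [-0.2 -0.5  0.5] grip 79.8 tilt [ 0.001 -0.001]
tool delta mm [-1.6 -1.1  2.7]
time_s: 41.15
tool_pos: [506.5, -297.8, 32.5]
orientation: [-3.14, 0.095, -0.001]
wrist_force: [-0.1, 2.7, 7.7]
grip_width: 59.5
```

```bash
python3 -m handwheel '[[0,0,-0.01,0,0,0,0.055],[0,0,-0.03,0,0,0,0.055],[0,0,-0.045,0,0,0,0.055],[0,0,-0.015,0,0,0,0.055],[-0.003,-0.03,0,0,0,0,0.055],[-0.004,-0.045,0,0,0,0,0.055],[-0.004,-0.045,0,0,0,0,0.055],[-0.004,-0.045,0,0,0,0,0.055],[-0.004,-0.045,0,0,0,0,0.055],[-0.004,-0.045,0,0,0,0,0.055],[-0.004,-0.045,0,0,0,0,0.055],[-0.004,-0.045,0,0,0,0,0.055],[-0.004,-0.045,0,0,0,0,0.055],[-0.004,-0.045,0,0,0,0,0.055],[-0.003,-0.045,0,0,0,0,0.055],[-0.002,-0.035,0,0,0,0,0.055],[0,-0.02,0,0,0,0,0.055],[0,-0.01,0,0,0,0,0.055],[0,0,0,0,0,0,0.055],[0,0,0,0,0,0,0.055]]' 30
python3 -c "
from h import *
delta([495.5,249.3,38.5])"
```

```text
time_s: 43.15
tool_pos: [494.9, 247.8, 131.7]
orientation: [3.14, -0.095, -0.001]
wrist_force: [0.6, -0.2, -0.9]
grip_width: 59.8
t 43.1 tcp [494.9 247.8 131.7] yaw -0.060 F [ 0.6 -0.2 -0.9] grip 59.8 tilt [-0.    -0.001]
tool delta mm [ 0.5 -1.6 93.2]
```

```bash
python3 -m handwheel '[[0,-0.001,0.03,0,0,0,0.055],[0,0,0.04,0,0,0,0.055],[0,0,0.015,0,0,0,0.055],[0,0,0.003,0,0,0,0.055],[0,0,0,0,0,0,0.055],[0,0,0,0,0,0,0.055]]' 30
python3 -m handwheel '[[-0.001,0,0.003,0,0,0,0.055],[0,0,0,0,0,0,0.055],[0,0,0,0,0,0,0.055]]' 30
python3 -c "
from h import *
delta([495.5,249.3,38.5])"
```

```text
time_s: 43.75
tool_pos: [496.2, 249.5, 44.8]
orientation: [-3.139, 0.096, -0.003]
wrist_force: [0.2, 0.5, -0.3]
grip_width: 59.4
time_s: 44.05
tool_pos: [494.3, 249.9, 41.2]
orientation: [-3.14, 0.094, -0.001]
wrist_force: [-0.0, 0.5, -0.4]
grip_width: 60.0
t 44.0 tcp [494.3 249.9  41.2] yaw -0.060 F [-0.   0.5 -0.4] grip 60.0 tilt [0.001 0.   ]
tool delta mm [1.2 0.6 2.7]
```

```bash
python3 -c "
from h import *
grab('side','s20.png',(170,200,310,320),5)"
```

```text
(no output)
```

View pics/s20.png

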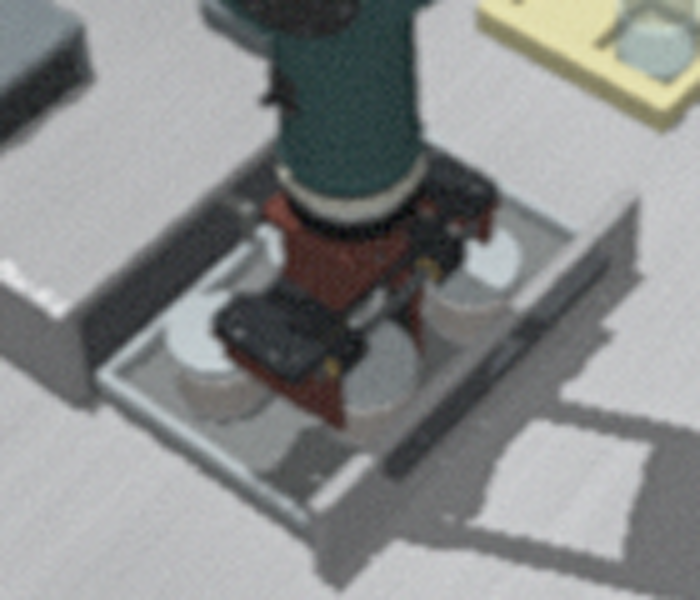

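Jar upright in the jaws. Set down, release, retreat.

```bash
python3 -m handwheel '[[0,0,0.002,0,0,0,0.055],[0,0,0.001,0,0,0,0.055],[0,0,0,0,0,0,0.055],[0,0,0,0,0,0,0.055]]' 30
python3 -m handwheel '[[0,0,0,0,0,0,0.068],[0,0,0,0,0,0,0.074],[0,0,-0.03,0,0,0,0.074],[0,0,-0.045,0,0,0,0.074],[0,0,-0.025,0,0,0,0.06],[-0.03,0,-0.02,0,0,0,0.04],[-0.04,0,0,0,0,0,0.02],[-0.04,0,0,0,0,0,0],[-0.025,0,0,0,0,0,0],[0,0,0,0,0,0,0],[0,0,0,0,0,0,0]]' 30
python3 -c "
from h import *
delta([400,205,66])
grab('side','s21.png',(120,140,380,320),3)
grab('top','t21.png',(150,100,420,265),2.9)"
```

```text
time_s: 44.5
tool_pos: [494.7, 250.0, 38.4]
orientation: [-3.14, 0.094, -0.002]
wrist_force: [-0.3, -0.7, 6.8]
grip_width: 59.3
time_s: 45.6
tool_pos: [359.8, 258.2, 157.9]
orientation: [-3.14, 0.093, -0.002]
wrist_force: [0.4, -0.1, -0.6]
grip_width: 21.4
t 45.6 tcp [359.8 258.2 157.9] yaw -0.059 F [ 0.4 -0.1 -0.6] grip 21.4 tilt [0.001 0.   ]
tool delta mm [43.2 50.8 91.9]
```

View pics/s21.png

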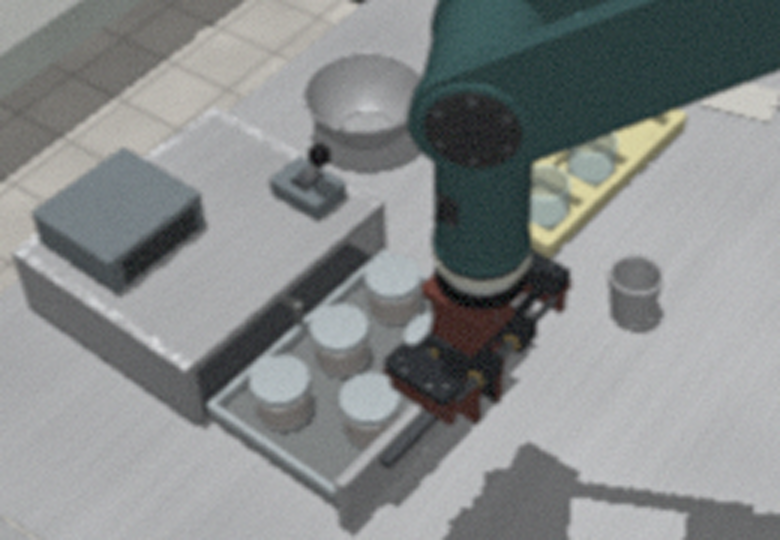

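View pics/t21.png

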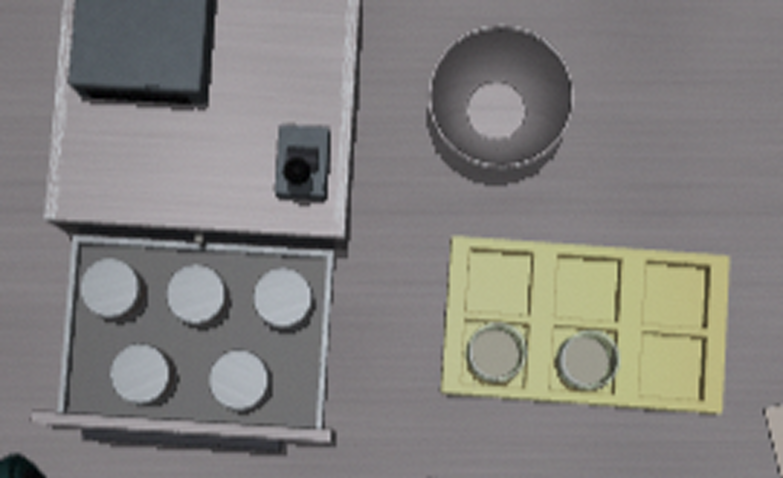

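```bash
python3 -m handwheel '[[0.008,0.02,0,0,0,0,0],[0.008,0.02,0,0,0,0,0],[0.004,0.012,0,0,0,0,0],[0,0,0,0,0,0,0],[0,0,0,0,0,0,0]]' 20
python3 -c "
from h import *
delta([390,204,54])"
```

```text
time_s: 46.2
tool_pos: [376.8, 204.9, 157.7]
orientation: [-3.14, 0.097, -0.0]
wrist_force: [-0.8, -0.0, 0.5]
grip_width: 0.5
t 46.2 tcp [376.8 204.9 157.7] yaw -0.062 F [-0.8 -0.   0.5] grip 0.5 tilt [0.    0.001]
tool delta mm [ 13.2   0.2 103.7]
```

```bash
python3 -m handwheel '[[0.005,0,0.03,0,0,0,0],[0.004,0,0.035,0,0,0,0],[0.003,0,0.028,0,0,0,0],[0.001,0,0.01,0,0,0,0],[0,0,0,0,0,0,0],[0,0,0,0,0,0,0]]' 20
python3 -c "
from h import *
delta([409,203,54])
grab('side','s22.png',(120,140,380,320),3)"
```

```text
time_s: 46.8
tool_pos: [389.5, 204.6, 55.3]
orientation: [-3.14, 0.094, -0.001]
wrist_force: [1.2, 0.1, 0.5]
grip_width: 0.6
t 46.8 tcp [389.5 204.6  55.3] yaw -0.060 F [1.2 0.1 0.5] grip 0.6 tilt [0. 0.]
tool delta mm [19.5  0.4  1.3]
```

View pics/s22.png

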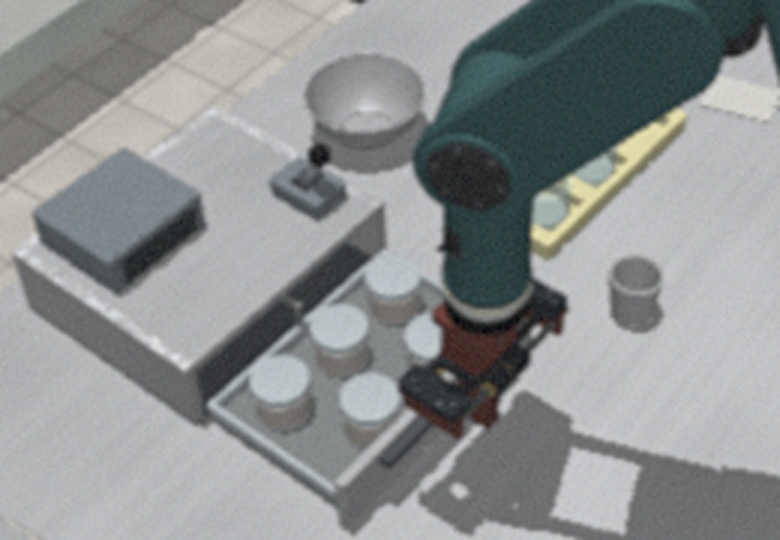

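```bash
python3 -m handwheel '[[0.005,0,0,0,0,0,0],[0.006,0,0,0,0,0,0],[0.004,0,0,0,0,0,0],[0.004,0,0,0,0,0,0],[0.004,0,0,0,0,0,0],[0.004,0,0,0,0,0,0],[0.004,0,0,0,0,0,0],[0.004,0,0,0,0,0,0],[0,0,0,0,0,0,0]]'
python3 -c "
from h import *
delta([604,192,54])"
```

```text
time_s: 47.75
tool_pos: [425.1, 202.0, 54.7]
orientation: [-3.14, 0.095, -0.002]
wrist_force: [0.9, 0.4, 0.4]
grip_width: 0.7
t 47.8 tcp [425.1 202.   54.7] yaw -0.060 F [0.9 0.4 0.4] grip 0.7 tilt [0.001 0.   ]
tool delta mm [179.2  -0.8   0.9]
```

```bash
python3 -m handwheel '[[0.004,0,0,0,0,0,0],[0.004,0,0,0,0,0,0],[0.004,0,0,0,0,0,0],[0.004,0,0,0,0,0,0],[0.004,0,0,0,0,0,0]]'
python3 -c "
from h import *
delta([604,192,54])
grab('side','s23.png',(120,140,380,320),3)"
```

```text
time_s: 48.25
tool_pos: [444.2, 200.7, 54.6]
orientation: [-3.14, 0.095, 0.001]
wrist_force: [-2.1, 1.0, -1.0]
grip_width: 0.1
t 48.2 tcp [444.2 200.7  54.6] yaw -0.060 F [-2.1  1.  -1. ] grip 0.1 tilt [-0.  0.]
tool delta mm [160.   -0.9   0.5]
```

View pics/s23.png

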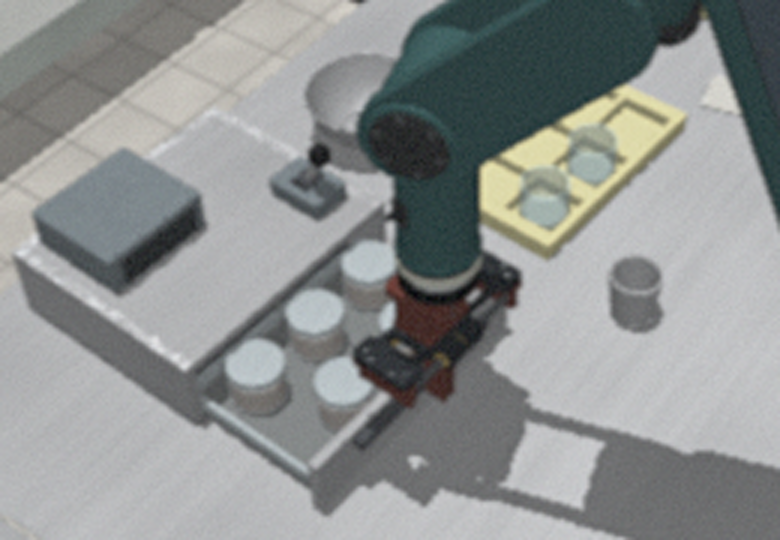

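```bash
python3 -m handwheel '[[0.005,0,0,0,0,0,0],[0.005,0,0,0,0,0,0],[0.005,0,0,0,0,0,0],[0.005,0,0,0,0,0,0],[0.005,0,0,0,0,0,0],[0.005,0,0,0,0,0,0],[0.005,0,0,0,0,0,0],[0.005,0,0,0,0,0,0],[0.005,0,0,0,0,0,0],[0.005,0,0,0,0,0,0],[0.005,0,0,0,0,0,0],[0.005,0,0,0,0,0,0],[0.005,0,0,0,0,0,0],[0.005,0,0,0,0,0,0],[0.005,0,0,0,0,0,0],[0.005,0,0,0,0,0,0],[0.005,0,0,0,0,0,0],[0.005,0,0,0,0,0,0]]'
python3 -c "
from h import *
delta([604,192,54])
grab('side','s24.png',(120,140,380,320),3)
grab('top','t24.png',(150,100,420,265),2.9)"
```

```text
time_s: 50.1
tool_pos: [534.3, 195.3, 54.7]
orientation: [-3.14, 0.095, 0.0]
wrist_force: [-1.9, 2.6, 0.5]
grip_width: 0.5
t 50.1 tcp [534.3 195.3  54.7] yaw -0.060 F [-1.9  2.6  0.5] grip 0.5 tilt [-0.  0.]
tool delta mm [69.8 -0.9  0.7]
```

View pics/s24.png

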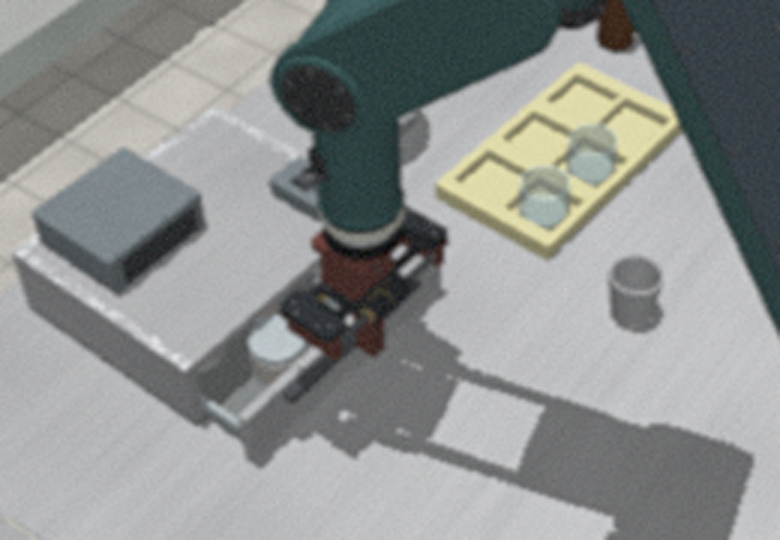

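View pics/t24.png

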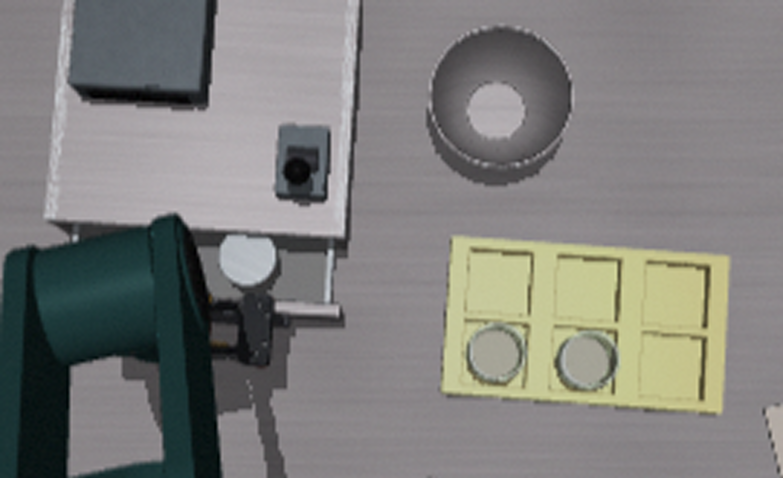

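```bash
python3 -m handwheel '[[0.005,0,0,0,0,0,0],[0.005,0,0,0,0,0,0],[0.005,0,0,0,0,0,0],[0.005,0,0,0,0,0,0],[0.005,0,0,0,0,0,0],[0.005,0,0,0,0,0,0],[0.005,0,0,0,0,0,0],[0.005,0,0,0,0,0,0],[0.005,0,0,0,0,0,0],[0.004,0,0,0,0,0,0]]'
python3 -c "
from h import *
delta([604,192,54])"
```

```text
time_s: 51.2
tool_pos: [583.3, 192.3, 54.7]
orientation: [-3.14, 0.095, -0.0]
wrist_force: [-2.3, -1.0, 0.7]
grip_width: 0.8
t 51.2 tcp [583.3 192.3  54.7] yaw -0.060 F [-2.3 -1.   0.7] grip 0.8 tilt [0. 0.]
tool delta mm [20.6 -0.9  0.7]
```

```bash
python3 -m handwheel '[[0.004,0,0,0,0,0,0],[0.003,0,0,0,0,0,0],[0.003,0,0,0,0,0,0]]';python3 -m handwheel '[[0.003,0,0,0,0,0,0],[0.003,0,0,0,0,0,0]]';python3 -m handwheel '[[0.003,0,0,0,0,0,0],[0.002,0,0,0,0,0,0]]'
```

```text
time_s: 51.5
tool_pos: [589.3, 192.0, 54.5]
orientation: [3.14, -0.095, -0.011]
wrist_force: [-12.1, 0.8, 10.7]
grip_width: 0.5
time_s: 51.7
tool_pos: [596.5, 191.6, 54.5]
orientation: [3.14, -0.094, -0.006]
wrist_force: [-2.8, -0.4, 0.8]
grip_width: 0.5
time_s: 51.9
tool_pos: [601.9, 191.3, 54.4]
orientation: [-3.14, 0.095, 0.007]
wrist_force: [-11.0, 1.1, 8.7]
grip_width: 0.4
```

```bash
python3 -m handwheel '[[0.002,0,0,0,0,0,0],[0,0,0,0,0,0,0]]'; python3 -m handwheel '[[0.002,0,0,0,0,0,0],[0,0,0,0,0,0,0]]'
python3 -c "
from h import *
grab('side','s25.png',(120,140,380,320),3)"
```

```text
time_s: 52.1
tool_pos: [601.8, 191.3, 54.5]
orientation: [3.14, -0.095, -0.012]
wrist_force: [-12.4, 1.7, 9.0]
grip_width: 0.3
time_s: 52.3
tool_pos: [601.8, 191.2, 54.4]
orientation: [3.14, -0.095, -0.017]
wrist_force: [-16.9, 1.6, 13.9]
grip_width: 0.5
```

View pics/s25.png

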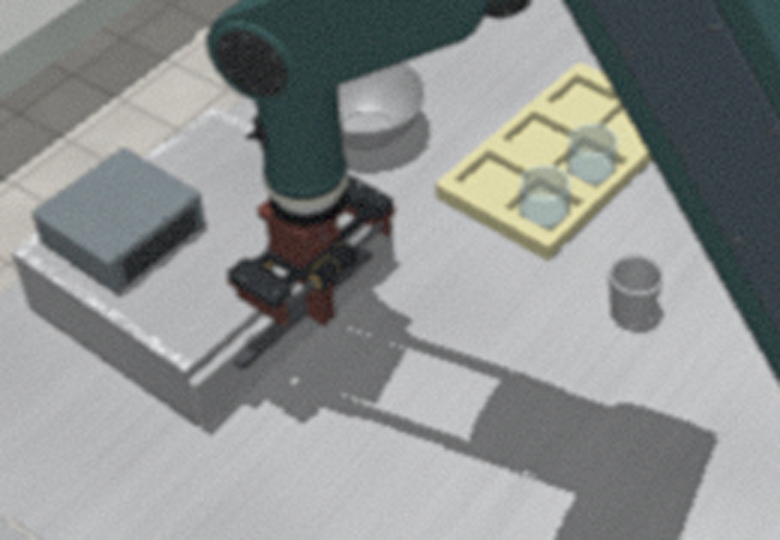

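```bash
python3 -m handwheel '[[-0.01,0,0,0,0,0,0],[-0.02,0,0,0,0,0,0],[-0.03,0,-0.02,0,0,0,0],[-0.03,0,-0.04,0,0,0,0],[-0.02,0.02,-0.04,0,0,0,0],[0,0.04,-0.03,0,0,0,0],[0,0.04,-0.01,0,0,0,0],[0,0.02,0,0,0,0,0],[0,0,0,0,0,0,0],[0,0,0,0,0,0,0]]'
python3 -c "
from h import *
delta([660,84,145])
grab('side','s26.png',(120,140,300,280),4)
grab('top','t26.png',(150,75,290,225),4)"
```

```text
time_s: 53.35
tool_pos: [491.7, 77.7, 195.0]
orientation: [-3.139, 0.097, -0.003]
wrist_force: [-0.4, 0.5, -0.0]
grip_width: 0.5
t 53.4 tcp [491.7  77.7 195. ] yaw -0.062 F [-0.4  0.5 -0. ] grip 0.5 tilt [0.002 0.001]
tool delta mm [167.5 -16.6  50.3]
```

View pics/s26.png

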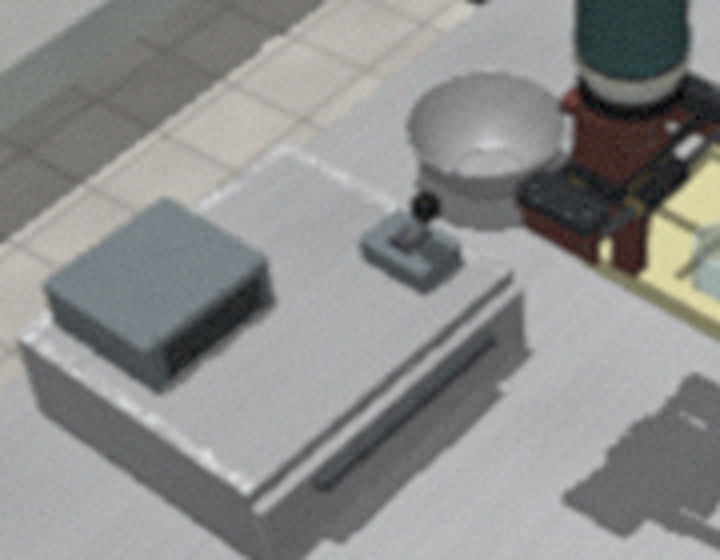

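View pics/t26.png

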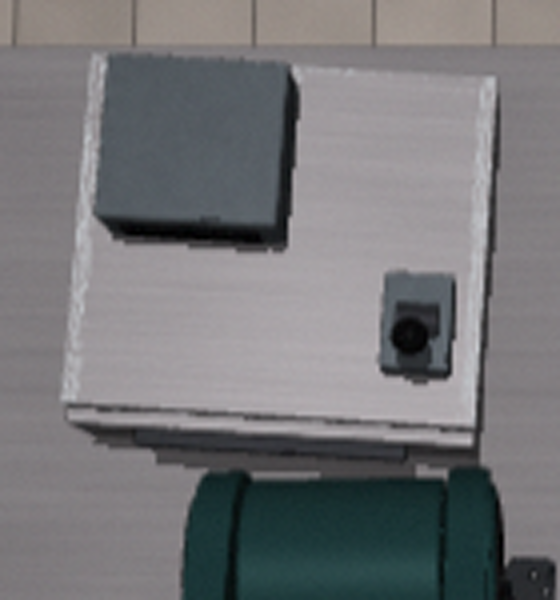

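```bash
python3 - <<'E'
from h import *
f=grab("top");g=grab("side")
a=lambda u,v:(u/4+150-.375,v/4+75-.375)
b=lambda u,v:(u/4+120-.375,v/4+140-.375)
p=tri(f,a(409,334),g,b(426,206));print(p,proj(f,p)-a(409,334),proj(g,p)-b(426,206))
# panel top outer edge vs unit front
print(ray(f,a(66,405),90),ray(f,a(476,431),90),ray(f,a(66,421),76),ray(f,a(474,443),76))
for uv in ((385,272),(455,277),(450,378),(380,370)): print(ray(f,a(*uv),104)[:2])
delta(p)
E
```

```text
[681.38332007  85.16919976 163.81158066] [-0.0361441  -0.06189834] [0.06024262 0.01240037]
[643.81644491 338.0975813   90.        ] [626.04322779  41.6505213   90.        ] [634.31475353 341.7283975   76.        ] [619.32868223  43.52342334  76.        ]
[738.86953889 107.38860193]
[735.35903652  57.09977625]
[662.01552502  60.00524632]
[667.61566981 110.03985151]
t 53.5 tcp [490.8  78.7 194.3] yaw -0.059 F [0.1 0.  0.1] grip 0.6 tilt [-0.  0.]
tool delta mm [189.8 -17.7  30.4]
```

```bash
python3 -m handwheel '[[0.02,-0.002,0,0,0,0,0],[0.035,-0.004,0,0,0,0,0],[0.035,-0.004,0,0,0,0,0],[0.035,-0.004,0,0,0,0,0],[0.02,-0.003,0,0,0,0,0],[0.008,0,0,0,0,0,0],[0,0,0.02,0,0,0,0],[0,0,0.02,0,0,0,0],[0,0,0.006,0,0,0,0],[0,0,0,0,0,0,0],[0,0,0,0,0,0,0]]'
python3 -c "
from h import *
delta([720,83,148])
grab('side','s27.png',(120,140,300,280),4)"
```

```text
time_s: 54.65
tool_pos: [644.5, 85.8, 149.4]
orientation: [-3.14, 0.094, -0.001]
wrist_force: [0.4, 0.5, 0.4]
grip_width: 0.4
t 54.6 tcp [644.5  85.8 149.4] yaw -0.060 F [0.4 0.5 0.4] grip 0.4 tilt [0.001 0.   ]
tool delta mm [75.5 -1.8  1.4]
```

View pics/s27.png

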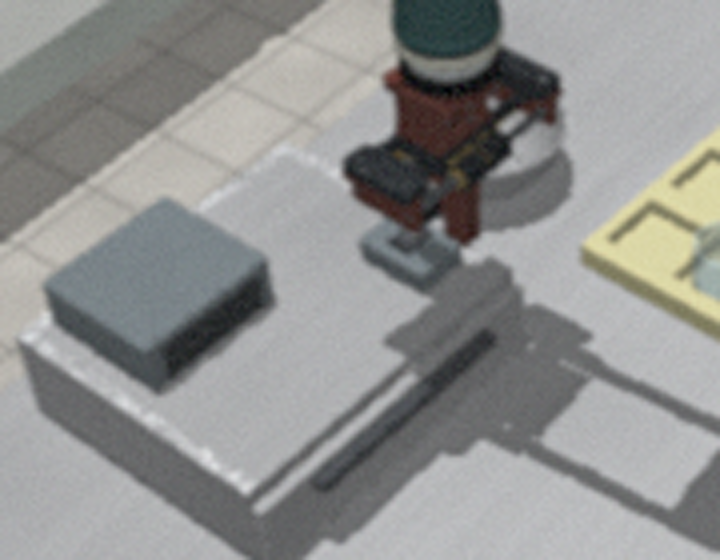

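```bash
python3 -m handwheel '[[0.005,-0.001,0,0,0,0,0],[0.005,0,0,0,0,0,0],[0.005,0,0,0,0,0,0],[0.005,0,0,0,0,0,0],[0.005,0,0,0,0,0,0],[0.005,0,0,0,0,0,0]]'; python3 -m handwheel '[[0.005,0,0,0,0,0,0],[0.005,0,0,0,0,0,0],[0.005,0,0,0,0,0,0],[0.005,0,0,0,0,0,0]]'; python3 -m handwheel '[[0.005,0,0,0,0,0,0],[0.004,0,0,0,0,0,0]]'
```

```text
time_s: 55.3
tool_pos: [674.9, 84.6, 148.7]
orientation: [-3.14, 0.095, 0.0]
wrist_force: [-2.7, 1.3, 1.8]
grip_width: 0.5
time_s: 55.7
tool_pos: [694.9, 83.4, 148.6]
orientation: [-3.14, 0.095, 0.0]
wrist_force: [-0.9, 0.3, 0.5]
grip_width: 0.5
time_s: 55.9
tool_pos: [703.5, 82.9, 148.2]
orientation: [-3.14, 0.095, 0.002]
wrist_force: [-1.5, 1.7, -1.0]
grip_width: 0.3
```

```bash
python3 -m handwheel '[[0.004,0,0,0,0,0,0],[0.003,0,0,0,0,0,0]]'; python3 -m handwheel '[[0.003,0,0,0,0,0,0],[0.002,0,0,0,0,0,0]]'; python3 -m handwheel '[[0.002,0,0,0,0,0,0],[0.002,0,0,0,0,0,0]]'
```

```text
time_s: 56.1
tool_pos: [705.2, 82.8, 147.9]
orientation: [-3.14, 0.094, 0.018]
wrist_force: [-18.9, 0.9, 11.3]
grip_width: 0.4
time_s: 56.3
tool_pos: [705.5, 82.8, 147.9]
orientation: [3.14, -0.093, -0.032]
wrist_force: [-31.2, 1.0, 18.7]
grip_width: 0.4
time_s: 56.5
tool_pos: [705.7, 82.8, 147.9]
orientation: [3.14, -0.093, -0.043]
wrist_force: [-39.9, 2.1, 24.5]
grip_width: 0.4
```

```bash
python3 -m handwheel '[[-0.01,0,0,0,0,0,0],[-0.02,0,0,0,0,0,0],[-0.03,0,0,0,0,0,0],[-0.03,0,-0.03,0,0,0,0],[-0.04,0,-0.02,0,0,0,0],[-0.04,0.02,0,0,0,0,0],[-0.04,0.02,0,0,0,0,0],[-0.02,0.04,0,0,0,0,0],[0,0.04,0,0,0,0,0],[0,0.04,0,0,0,0,0],[0,0,0,0,0,0,0],[0,0,0,0,0,0,0]]'
python3 -c "
from h import *
delta([660,84,145])
grab('side','s28.png',(120,100,380,295),3)
grab('top','t28.png',(150,75,420,275),2.9)"
```

```text
time_s: 57.7
tool_pos: [480.9, -64.8, 199.1]
orientation: [-3.14, 0.099, -0.002]
wrist_force: [-0.2, 0.2, -0.3]
grip_width: 1.0
t 57.7 tcp [480.9 -64.8 199.1] yaw -0.063 F [-0.2  0.2 -0.3] grip 1.0 tilt [ 0.001 -0.   ]
tool delta mm [ 169.4 -159.7   54.4]
```

View pics/s28.png

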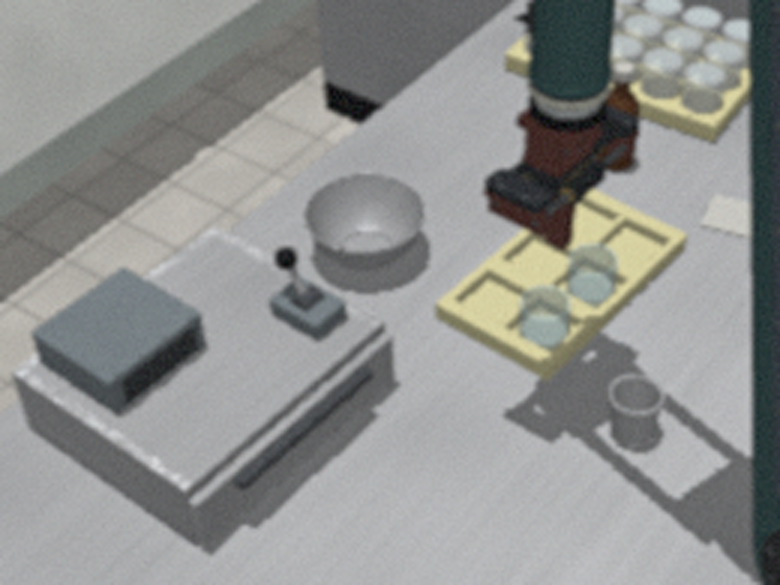

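View pics/t28.png

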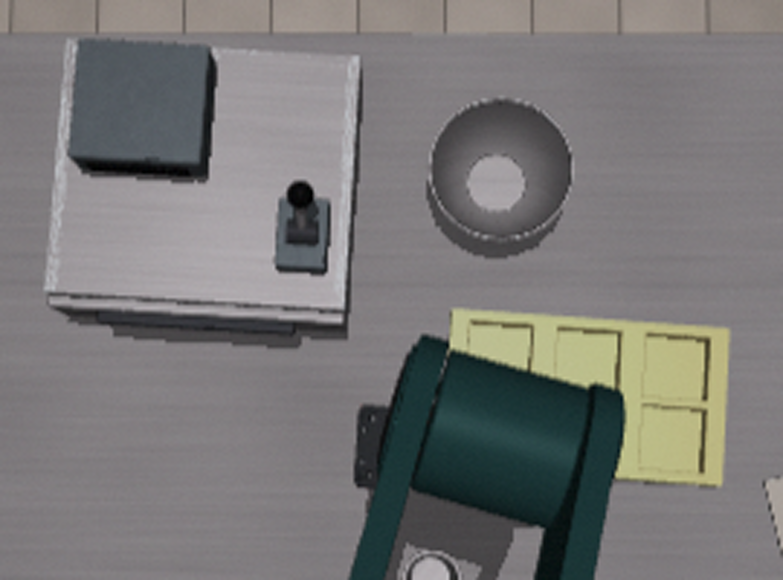

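```bash
python3 - <<'E'
from h import *
f=grab("top","t29.png");g=grab("side")
a=lambda u,v:(u/2.9+150-.33,v/2.9+75-.33)
p=tri(f,a(300,193),g,(287/3+120-.33,258/3+100-.33)); print(p, np.linalg.norm(p-[681.4,85.2,163.8]))
print(ray(f,a(50,305),76),ray(f,a(345,325),76))
E
```

```text
[728.59187029  82.3666554  160.77943129] 47.37324454472438
[634.41999261 339.42636894  76.        ] [615.33313227  42.00653632  76.        ]
```

View pics/t29.png

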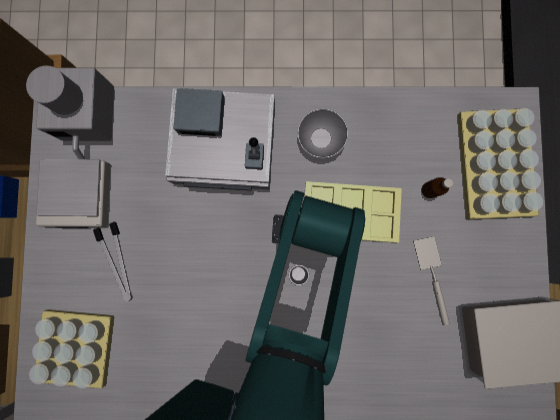

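```bash
python3 -c "
from station import robot
print(robot.close_job())"
```

```text
the job is handed in; nothing more can be done
None
```

I finished the job and handed it in at about 58 s of the 210 s allowed. The hand-in gives no verdict, so the results below rest on my own checks.

**What was done**
- The open jar came out of the drawer and now stands in the front middle pocket of the tray. The other empty jar was left in its pocket.
- All five lidded jars were moved to the drawer floor. I saw all five upright in both camera views just before closing.
- The drawer was pushed past the detent bump (about 12 N) to a hard stop, where the push rose to 17 N with no further travel. In the pictures the front panel sits about 10 mm ahead of the unit, which matches its 12 mm thickness.
- The lever was then pushed to the rear until it stopped. The wrist force along the push reached about 40 N there, on the fingertips. The lever's tip moved 47 mm; I had expected about 52 mm for the very end of the lever. The mark I measured was the centre of the black ball, which sits below the end, so I take this as full travel.

**What went wrong and was fixed**
- On its first lowering the open jar tipped in the grip and caught on the tray rim, with about 31 N upward at the wrist. I set it upright on bare table, gripped it again, and it then went into the pocket without contact.

**Not checked**
- The jars inside the closed drawer cannot be seen, so their final state is inferred from a slow push.
- The last pictures showed the spatula, bottle, cup and tongs where they were at the start.

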